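# Slide a soldering sled round the corner of its jig track until the latch clicks

## Robot

A 6-joint arm with a two-finger parallel gripper is mounted at the origin on a cart in front of the work surface, level with it; the furniture and walls round the work are solid. World frame = base frame: x ahead of the robot, y to its left, z up, the work surface at z = 0. Lengths are in m, angles in rad, forces in N, time in s.
With the tool pointing down it reaches from about 0.375 to 0.9 m from the base axis. Payload 3.1 kg.
Tool frame: the origin (TCP) lies midway between the tips of the shut fingers; the grasp point (between the pads) lies 19 mm behind it; z points along the fingers, y is the direction in which the jaws open and shut (so a half turn about z gives the same grasp; the last joint's range is limited). The gripper opens to 85 mm and grips with 20 to 120 N. Pads are 22 mm wide; open, the fingers measure 114 mm over their backs; the gripper's body (76 mm by 85 mm) begins 54 mm behind the grasp point. The pads swing forward as they close: fully open they stand 13 mm farther back than shut.
Start: joints at [-1.512, 0.527, 1.433, -0, 1.181, -0.178], TCP at [0.147, -0.608, 0.231] pointing down, gripper open.
Joint ranges: [-3.08, 3.08], [-0.75, 2.2], [0.22, 2.44], [-1.43, 4.57], [0, 2.65], [-2.85, 2.85]. Speed limits (rad/s): [2.79, 2.79, 3.14, 3.14, 3.14, 3.14].

## Interface

Orientations are given as a unit quaternion [x, y, z, w].
In Python, from station import manip gives the robot as it stands.
- The arm moves only by the tool servo_tool, never from a script. Its argument "motion" is a list of rows, each a list of 7 numbers: the shift along the tool's x, y, z in mm, then the turn, a rotation vector about the tool's x, y, z in rad, then the opening, from -1 (shut) to 1 (fully open), so that 0 is half open. In form: [[x, y, z, rx, ry, rz, hand], ...]. A call has 1 to 12 rows; each row shifts and turns the pose as measured when the row begins, along the tool's axes as they then stand; what a row does not reach is not made up. A row lasts 1/12 s, in which the tool goes at most 41.7 mm and 7.16 degrees, less where a joint would pass 70% of its speed; a pose out of reach is approached as far as the arm can. A call with a gripper value outside its range is refused whole. The fingers move at their own pace and stop on an object; "grip_force" is the grip in N (left out, the last holds). Time passes only in rows, so rows that do not move let the fingers close. It gives the time, the measured TCP pose, the force and the opening at its end, in the units of the state.
- manip.sense(): the state, without advancing time (a new reading comes with each control period).
- manip.snapshot(name): name is "scene" or "side" or "wrist"; returns a dict with "frame" (384x512x3 uint8, red, green, blue), "mtx" (3x3 intrinsics, pixels), "world_from_camera" (4x4, takes a point from camera to world coordinates). Camera axes: x right, y up, looking along -z (the intrinsics and any distortion apply to the point x, -y, -z); pixel columns grow to the right and rows downward; lengths in m; the calibration is good to about 2 mm. A picture is of the moment at which its call begins. There is no depth.
- manip.sign_off(): hands the job in, once; it reports no verdict.
The state is a dict: "t": time; "q": joint angles; "qd": joint speeds; "tau": joint torques, N m; "tcp_pos": TCP position; "tool_rot": TCP orientation; "force": force on the tool from outside, world axes, zero at the start; "ft_torque": the same for the moment, N m; "finger_gap": opening from 0.0 (shut) to 1.0 (fully open).
Only numpy, scipy, OpenCV 4.12 (cv2) and the standard library are available. Lean on these libraries where they do the work, as an engineer would, in place of code of your own. Each camera call takes 0.05 s, during which the arm holds its last target.

## Task

Draw the bolt by its red knob so that the track is open, then slide the blue sled with its green glass nugget along the track, round the brass corner and gently on into the narrow end until it is fully home against the end stop and the yellow spring roller has snapped back behind it. Keep the sled down in its track and the nugget in its nest all the way, never force the sled if it binds, and leave the things beside the jig where they are.

Things in the scene. Friction and masses are not known exactly. Their poses are not given: they have to be found in the camera images.
- track: Fixed plywood jig board 240x235x8 mm with rails 16 mm high (tops 24 mm above bench) forming an L channel 46 mm wide. Origin: on the bench, centre of the bend's arc; z up. Channel centre line: x=-62 mm from y=+115 (closed end, start) in -y direction to y=0; quarter circle of radius 62 mm about the origin to (0,-62); then y=-62 mm in +x direction to the end stop.
- bend_mid (a point): Mid-point of the bend's centre line (track x = y = -44 mm), on the board's top; axes as the track. The two brass corner rails beside it may be set up to 2 mm off along the track's diagonal; this is not reported and leaves small steps where they meet the straight rails.
- pocket_mouth (a point): Point on the board's top on the end leg's centre line at track x = 34 mm; axes as the track. From x = 10 to 34 mm the channel narrows to a pocket 40 mm wide. The dark steel end stop, 35 mm high, crosses the pocket; its face is anywhere from track x = 96 to 120 mm: it is adjustable, not reported, and has to be felt. Rails and stop are rigid.
- sled: Blue block, 52 long (x, +x is its front) x 38 wide x 28 mm high, front corners rounded, 0.35 to 0.6 kg, loose in the channel; origin: centre of its underside. A steel post 12 mm in diameter stands 13 mm behind its centre, 36 to 96 mm above the bench. The front half of its top bears a ring of eight brass pins 6 mm high, the nest.
- sled_post (a point): Point on the axis of the sled's steel post, 71 mm above the bench, 25 mm under the post's top; axes as the sled (+x to its front). When the sled is home it lies at x = 57 to 81 mm, y = -62 mm of the track, depending on the stop's setting. The sled slides easily on the board (friction about 0.2) but tips forward and binds if its post is pushed hard and high.
- nest (a point): Centre of the sled's pin nest, on the sled's top face, 11.5 mm ahead of the sled's centre.
- nugget: Green glass nugget, 21 mm across, 9 mm high, lying loose in the sled's nest; origin at the centre of its underside.
- bolt (a joint): Steel barrel bolt across the start leg ahead of the sled at y = +40 mm of the track. 0 = shut, 0.034 m = fully drawn; it opens towards +x of the track, needs about 2 N and stays where it is left. The way is clear above 0.028.
- bolt_knob (a point): Point on the axis of the bolt's upright red-topped knob, 12 mm in diameter, its top 83 mm above the bench; this point lies 70 mm above the bench.
- latch (a joint): Yellow spring roller, 18 mm across, at the outer side of the pocket just above the rail, on the end stop's bracket. 0 = sprung out into the channel (m); grows to about 0.005 as the passing sled pushes it aside (4 to 8 N of push on the sled), and springs back to about 0 behind the sled's tail when the sled is at the stop (1 to 3 mm play).
- oil: Small cream plastic bottle with red cap, 35 mm across, 73 mm high, standing beside the jig; origin at the centre of its underside. Not to be moved.
- tin: Small grey metal tin, 52 mm across, 34 mm high, beside the jig; origin at the centre of its underside. Not to be moved.
- spare_nugget: Spare pink glass nugget, 21 mm across, on the bench beside the jig; origin at the centre of its underside. Not to be moved.
Not all that is in view belongs to the job. What is shaped like the sled but orange is not meant.

How it is judged:
On the way, in this order (a step that is already met when the one before it is completed fails the run):
1. the bolt is drawn clear of the track (value of joint bolt above 0.028 m), for 0.1 s.
2. the sled has come round the corner into the end leg (x of sled_post in the frame of track above 0.005 m and y of sled_post in the frame of track below -0.05 m and angle between the x axis of sled and the x axis of track, either way round below 0.3 rad), for 0.1 s.
At the end, for the whole second after the job is handed in: Sled flat and at rest in the pocket (post over 52 mm along the end leg, within 7 mm of its centre line, aligned within 0.12 rad), latch sprung back behind it (under 1.2 mm), bolt still drawn (over 28 mm), nugget within 8 mm of the nest's centre (x of sled_post in the frame of track above 0.052 m and y of sled_post in the frame of track between -0.069 and -0.055 m and angle between the x axis of sled and the x axis of track, either way round below 0.12 rad and value of joint latch below 0.0012 m and angle between sled's own z axis and vertical below 0.06 rad and linear speed of sled below 0.01 m/s and value of joint bolt above 0.028 m and distance between nugget and nest below 0.008 m); the robot touches nothing.
It fails at once if the sled is forced: more than 25 N between sled and track, rails, stop or latch (contact force between sled and track above 25 N).
It fails at once if the sled is lifted or tipped out of its track (z of sled in the frame of track above 0.018 m or angle between sled's own z axis and vertical above 0.3 rad).
It fails at once if the nugget leaves its nest (distance between nugget and nest above 0.012 m).
It fails at once if a thing beside the jig is moved more than 15 mm (distance of any of oil, tin, spare_nugget from where it was at the start of the episode above 0.015 m).
It also fails if it takes over 58 s, if anything falls off the work surface, if the arm or the gripper's body presses on something with over 40 N, if the wrist force passes 120 N, or if a joint passes its speed limit or range.

## Working session

There is one attempt and no reset: what is moved stays moved. The work goes in short steps, Python scripts to look and compute and a tool call to move; the robot and the scene stay as the last step left them, time stands still between calls to the robot, and variables do not carry over. Pictures are saved under pics/ and viewed, and the job is handed in when it is done.

Besides the shell and the picture viewer there is one more tool, called after "Emit:" as a command line: name --pt "numbers of a row" for each row, then --argument value for the rest. servo_tool: Moves the arm, as the interface text tells. Its arguments: {"type":"object","properties":{"motion":{"type":"array"},"grip_force":{"type":"number"}},"required":["motion"]}

```bash
ls; mkdir -p pics
python3 - <<'E'
from station import manip
import cv2
print(manip.sense())
for n in ["scene","side","wrist"]:
    s=manip.snapshot(n)
    cv2.imwrite(f"pics/{n}0.png",s["frame"][:,:,::-1])
    print(n,s["mtx"].tolist(),s["world_from_camera"].round(4).tolist(), [k for k in s])
E
```

```text
pics
{'t': 0.0, 'q': array([-1.51251291e+00,  5.28465719e-01,  1.43392333e+00,  1.32895570e-06,
        1.18135743e+00, -1.78507337e-01]), 'qd': array([ 3.85069813e-05, -1.20098686e-04, -1.54602681e-03,  2.41515140e-03,
       -1.50106569e-03,  1.42465765e-03]), 'tau': array([ 2.12985742e-04, -4.42351699e+01, -1.78027439e+01, -1.36200456e-04,
        8.35014362e-03, -6.08470287e-06]), 'tcp_pos': array([ 0.14659731, -0.60682857,  0.23032719]), 'tool_rot': array([ 9.92998905e-01,  1.18118651e-01,  6.53095449e-05, -1.07492820e-03]), 'force': array([-0.83626134,  0.66270641,  0.33972401]), 'ft_torque': array([-0.00844636,  0.00591657,  0.03250528]), 'finger_gap': 0.9993595308998774}
scene [[360.9598039167237, 0.0, 253.35721868827963], [0.0, 360.9598039167237, 193.35668826995357], [0.0, 0.0, 1.0]] [[-0.9072, 0.2914, -0.3035, 0.3082], [-0.4204, -0.6595, 0.6231, 0.5016], [-0.0186, 0.6929, 0.7208, 0.6743], [0.0, 0.0, 0.0, 1.0]] ['frame', 'mtx', 'world_from_camera']
side [[431.1769059366752, 0.0, 262.51961545935177], [0.0, 431.1769059366752, 191.57663076715903], [0.0, 0.0, 1.0]] [[-0.9538, 0.1095, -0.2798, 0.3473], [-0.2996, -0.418, 0.8576, 0.6723], [-0.0231, 0.9018, 0.4315, 0.4439], [0.0, 0.0, 0.0, 1.0]] ['frame', 'mtx', 'world_from_camera']
wrist [[326.30935140183453, 0.0, 255.32730245976046], [0.0, 326.30935140183453, 187.72575091587015], [0.0, 0.0, 1.0]] [[0.2341, 0.9209, 0.3117, 0.2263], [-0.9722, 0.2226, 0.0726, -0.5889], [-0.0025, -0.32, 0.9474, 0.3732], [0.0, 0.0, 0.0, 1.0]] ['frame', 'mtx', 'world_from_camera']
```

View pics/scene0.png

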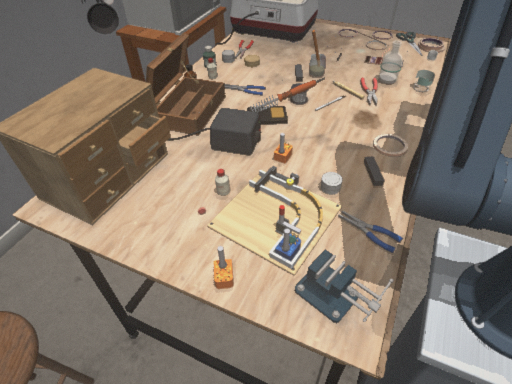

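View pics/side0.png

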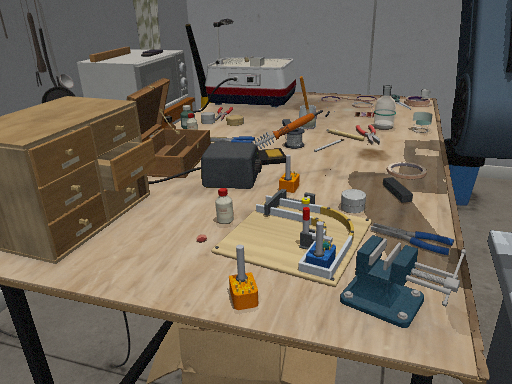

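View pics/wrist0.png

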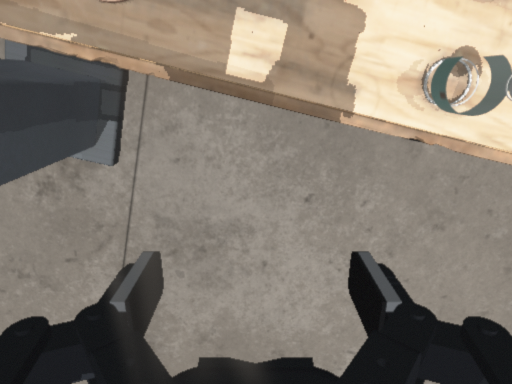

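```bash
cat > h.py <<'E'
from station import manip
import cv2, numpy as np
def snap(n,save=None):
    s=manip.snapshot(n)
    if save: cv2.imwrite(f"pics/{save}.png",s["frame"][:,:,::-1])
    return s
def ray(s,u,v):
    K=s["mtx"];T=s["world_from_camera"]
    d=np.array([(u-K[0,2])/K[0,0],-(v-K[1,2])/K[1,1],-1.0])
    return T[:3,3],T[:3,:3]@d
def plane(s,u,v,z):
    o,d=ray(s,u,v); return o+d*(z-o[2])/d[2]
def proj(s,p):
    K=s["mtx"];T=s["world_from_camera"]
    c=T[:3,:3].T@(np.asarray(p,float)-T[:3,3])
    return np.array([K[0,0]*c[0]/-c[2]+K[0,2],K[1,1]*c[1]/c[2]+K[1,2]])
def crop(s,name,u0,v0,u1,v1,k):
    im=s["frame"][v0:v1,u0:u1,::-1]
    cv2.imwrite(f"pics/{name}.png",cv2.resize(im,None,fx=k,fy=k,interpolation=cv2.INTER_CUBIC))
def tri(rays):
    A=np.zeros((3,3));b=np.zeros(3)
    for o,d in rays:
        d=d/np.linalg.norm(d);P=np.eye(3)-np.outer(d,d);A+=P;b+=P@o
    x=np.linalg.solve(A,b)
    return x,[np.linalg.norm((np.eye(3)-np.outer(d,d)/(d@d))@(x-o)) for o,d in rays]
E
python3 - <<'E'
from h import *
s=snap("scene"); crop(s,"sc1",195,150,355,290,5)
s=snap("side"); crop(s,"si1",205,170,385,290,4)
E
```

```text
(no output)
```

View pics/sc1.png

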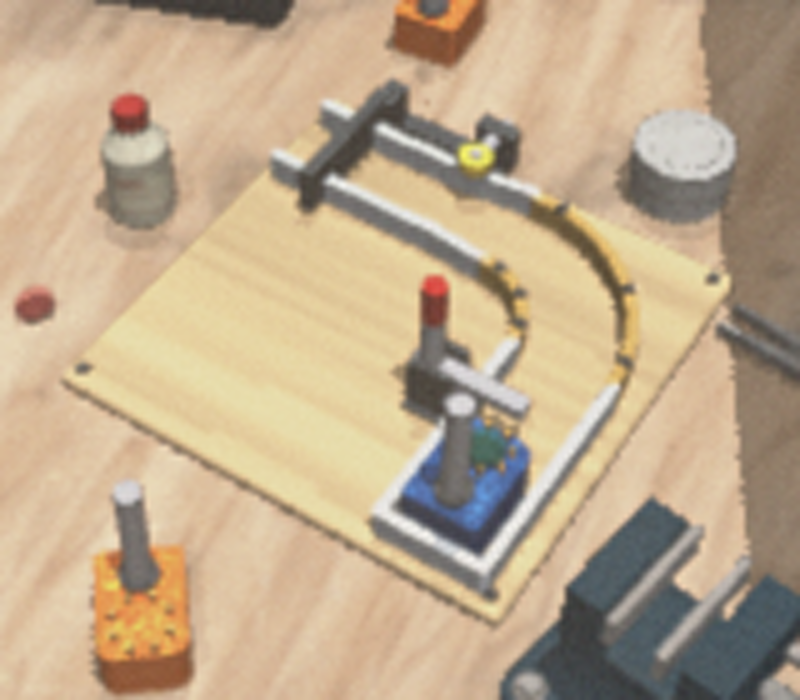

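View pics/si1.png

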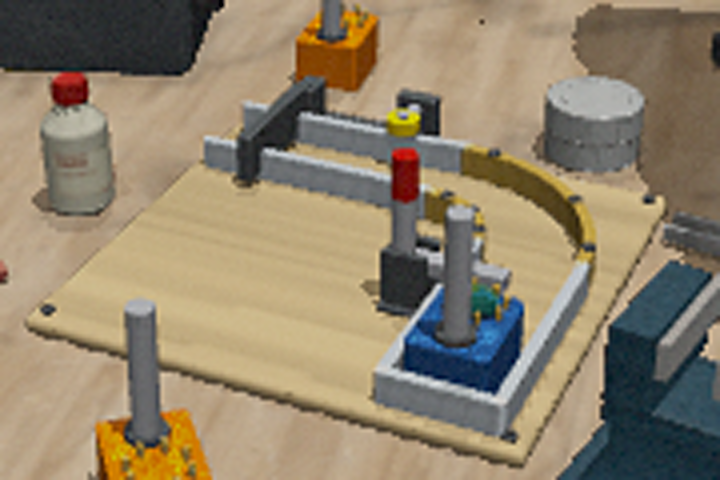

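Run:
```python
from h import *
s=snap("scene"); d=snap("side")
S=lambda x,y:(195+x/5-.4,150+y/5-.4)
D=lambda x,y:(205+x/4-.4,170+y/4-.4)
for n,a,b,z in [("L",(65,380),(25,325),.008),("B",(495,622),(522,463),.008),("R",(730,285),(665,200),.008),
  ("closed outer corner",(487,578),(502,428),None)]:
    if z: print(n,plane(s,*S(*a),z).round(4),plane(d,*D(*b),z).round(4))
for n,a,b in [("posttop",(460,402),(460,212)),("knobtop",(434,285),(405,155)),("latchtop",(478,155),(404,122)),("innerpost?",(434,320),(405,195)),("bottlecap",(130,103),(70,78)),("tintop",(683,142),(595,95))]:
    x,r=tri([ray(s,*S(*a)),ray(d,*D(*b))]); print(n,x.round(4),np.round(r,4))
print(plane(s,*S(460,402),.096),plane(d,*D(460,212),.096))
print(plane(s,*S(434,285),.083),plane(d,*D(405,155),.083))
print("pink",plane(s,*S(35,303),.004), "orange far",plane(s,*S(430,45),.0))
```

```text
L [0.6433 0.0654 0.008 ] [0.6463 0.0695 0.008 ]
B [0.4124 0.1049 0.008 ] [0.4132 0.1082 0.008 ]
R [ 0.3735 -0.1201  0.008 ] [ 0.3764 -0.1239  0.008 ]
posttop [0.4481 0.0671 0.0953] [0.0009 0.0009]
knobtop [0.4847 0.0024 0.0834] [0.0008 0.0008]
latchtop [ 0.5139 -0.136   0.0286] [0.0011 0.0011]
innerpost? [0.483  0.0063 0.0652] [0.0013 0.0013]
bottlecap [ 0.6716 -0.0599  0.0704] [0.0012 0.0012]
tintop [ 0.4193 -0.1795  0.0359] [0.0007 0.0007]
[0.44705969 0.06774098 0.096     ] [0.44879694 0.06814577 0.096     ]
[0.48403939 0.00215175 0.083     ] [0.48564352 0.00146887 0.083     ]
pink [0.68331667 0.02640776 0.004     ] orange far [ 0.57886209 -0.23732557  0.        ]
```

Emit:
servo_tool --pt "26 -20 0 0 0 0 0" --pt "26 -20 0 0 0 0 0" --pt "26 -20 0 0 0 0 0" --pt "26 -20 0 0 0 0 0" --pt "26 -20 0 0 0 0 0" --pt "26 -20 0 0 0 0 0" --pt "26 -20 0 0 0 0 0" --pt "26 -20 0 0 0 0 0" --pt "26 -20 0 0 0 0 0" --pt "26 -20 0 0 0 0 0" --pt "26 -20 0 0 0 0 0" --pt "26 -20 0 0 0 0 0" --grip_force 20

```text
t: 1.35
tcp_pos: [0.4, -0.2975, 0.2297]
tool_rot: [0.994, 0.111, 0.0, 0.005]
force: [0.5, -0.8, -0.0]
finger_gap: 0.498
```

Emit:
servo_tool --pt "18 -34 0 0 0 0 0" --pt "18 -34 0 0 0 0 0" --pt "18 -34 0 0 0 0 0" --pt "18 -34 0 0 0 0 0" --pt "18 -34 0 0 0 0 0" --pt "18 -34 0 0 0 0 0" --pt "18 -34 0 0 0 0 0" --pt "18 -34 0 0 0 0 0" --pt "0 0 0 0 0 0.1 0" --pt "0 0 0 0 0 0.1 0" --pt "0 0 0 0 0 0.1 0" --pt "0 0 0 0 0 0.09 0"

```text
t: 2.35
tcp_pos: [0.4888, 0.0211, 0.2288]
tool_rot: [0.996, -0.085, 0.007, 0.006]
force: [-0.8, -0.2, 0.2]
finger_gap: 0.5
```

Run:
```python
from h import *
w=snap("wrist","w1"); st=manip.sense(); print(st["tcp_pos"],st["tool_rot"],st["q"].round(3),st["force"])
cv2.imwrite("pics/w1b.png",cv2.resize(w["frame"][:,:,::-1],(800,600),interpolation=cv2.INTER_CUBIC))
np.savez("w1.npz",**w)
```

```text
[0.48872155 0.02102247 0.22886524] [ 0.99617383 -0.08687305  0.00737629  0.00602973] [-0.179  0.344  1.777 -0.013  1.004  1.572] [-0.07563372  0.50532979  0.71632428]
```

View pics/w1b.png

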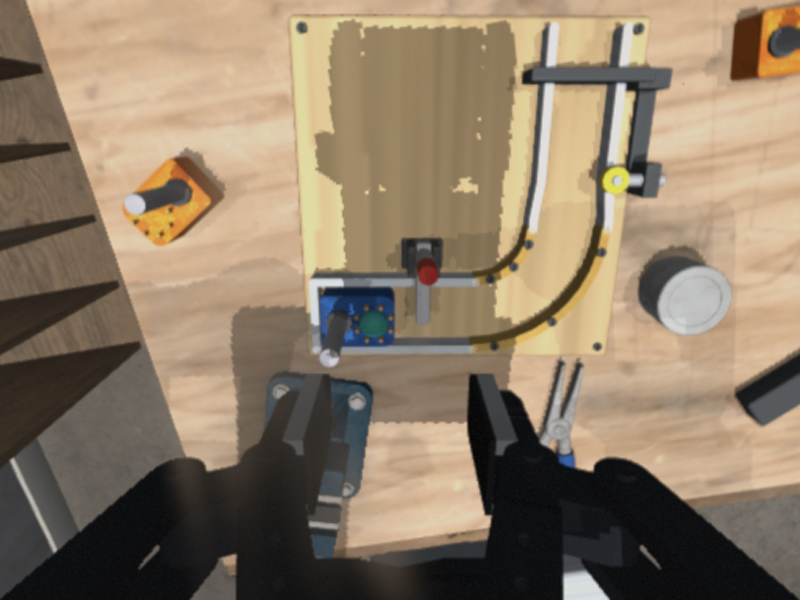

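Run:
```python
from h import *
w=dict(np.load("w1.npz"))
crop(w,"w1c",180,140,320,240,5.7)
crop(w,"w1d",320,0,440,160,4.9) if False else crop(w,"w1d",310,30,440,130,6)
```

```text
(no output)
```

View pics/w1c.png

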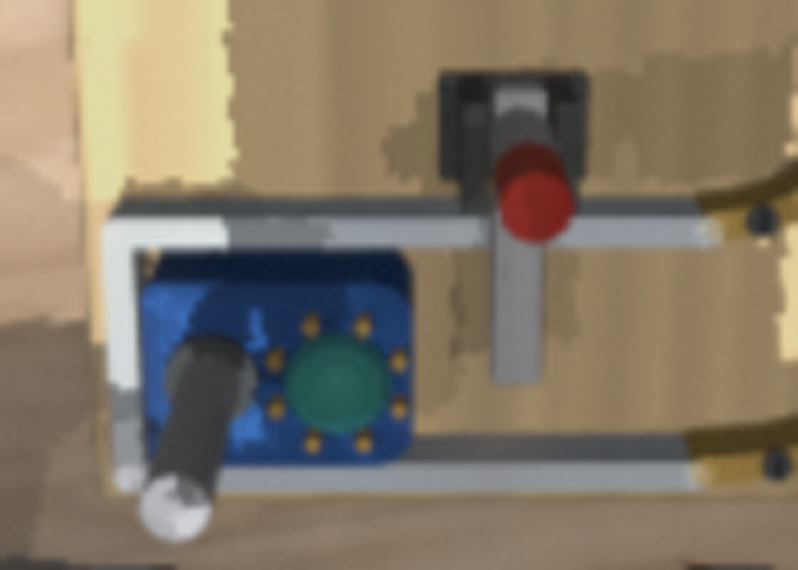

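View pics/w1d.png

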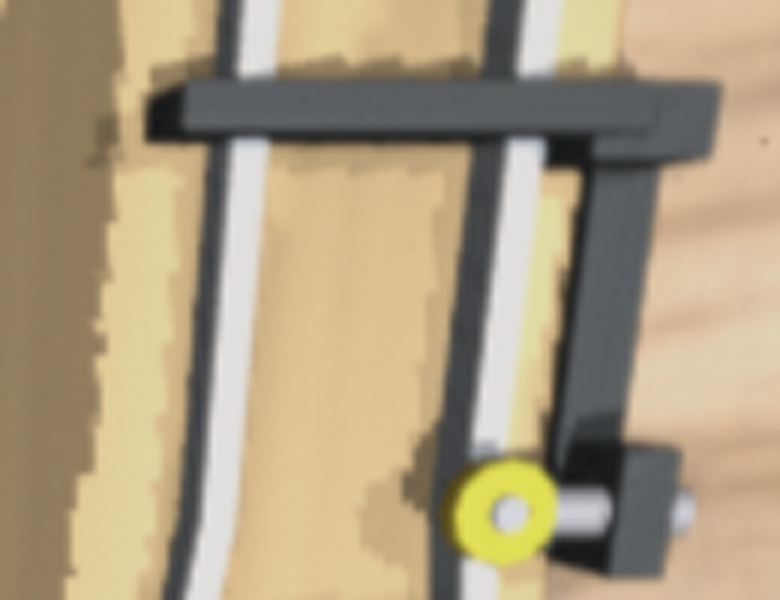

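```bash
cat > m1.py <<'E'
from h import *
w=dict(np.load("w1.npz"))
C=lambda x,y:(180+(x+.5)/5.7-.5,140+(y+.5)/5.7-.5)
D=lambda x,y:(310+(x+.5)/6-.5,30+(y+.5)/6-.5)
P=lambda f,x,y,z:plane(w,*f(x,y),z)[:2]
inn=[P(C,200,248,.024),P(C,680,247,.024)]
out=[P(C,440,462,.024),P(C,680,462,.024)]
end=P(C,137,330,.024)
pin=[P(D,278,5,.024),P(D,268,140,.024)]; pout=[P(D,525,5,.024),P(D,505,140,.024),P(D,475,440,.024)]
pin.append(P(D,245,430,.024))
post=P(C,175,508,.096); knob=P(C,536,205,.083); lat=P(D,512,512,.03)
nest=P(C,338,383,.045)
th=np.arctan2(*(pout[0]-pout[2])[::-1]); print("end leg ang",np.degrees(th), "start leg", np.degrees(np.arctan2(*(inn[0]-inn[1])[::-1]))-90)
from scipy.optimize import least_squares
def loc(p,o,a): 
    c,s=np.cos(a),np.sin(a); d=np.asarray(p)-o; return np.array([c*d[0]+s*d[1],-s*d[0]+c*d[1]])
def res(v):
    o,a=v[:2],v[2]
    r=[loc(p,o,a)[0]+.039 for p in inn]+[loc(p,o,a)[0]+.085 for p in out]+[loc(end,o,a)[1]-.115]
    r+=[loc(p,o,a)[1]+.042 for p in pin[:2]]+[loc(p,o,a)[1]+.082 for p in pout]
    return r
f=least_squares(res,[.4925,-.04,-.17]); o,a=f.x[:2],f.x[2]
print("O",o,"ang",np.degrees(a),"res mm",np.round(np.array(f.fun)*1e3,1))
for n,p in dict(post=post,knob=knob,latch=lat,nest=nest).items(): print(n,p.round(4),(loc(p,o,a)*1e3).round(1))
for z in(.035,.043): print("stop",[(loc(P(D,x,131,z),o,a)*1e3).round(1) for x in(300,450)])
print("stop bottom z24", loc(P(D,300,140,.024),o,a))
print("bolt tip",loc(P(C,517,380,.03),o,a))
cor=[(290,17),(650,17),(605,355)]
for u,v in cor: print(loc(plane(w,u/1.5625,v/1.5625,.008)[:2],o,a).round(4))
E
python3 m1.py
```

```text
end leg ang -9.45772237011971 start leg -9.881559956815522
O [ 0.49108955 -0.03979697] ang -9.732576723422738 res mm [ 0.  -0.2  0.2 -0.1  0.1  0.2 -0.1 -0.2  0.5 -0.5]
post [0.4475 0.0682] [-61.2  99. ]
knob [0.4841 0.0022] [-14.   40.2]
latch [ 0.5114 -0.1325] [ 35.7 -87.9]
nest [0.4452 0.0436] [-59.3  74.4]
stop [array([ 96.1, -43.9]), array([ 96.1, -68. ])]
stop [array([ 95.4, -41.4]), array([ 95.4, -65. ])]
stop bottom z24 [ 0.09565756 -0.04739024]
bolt tip [-0.06466853  0.03978706]
[0.136  0.1257]
[ 0.1361 -0.1054]
[-0.1014 -0.1054]
```

Emit:
servo_tool --pt "-1 10 0 0.011 -0.016 0 0" --pt "0 9 0 0 0 0 0" --pt "0 0 25 0 0 0 0" --pt "0 0 25 0 0 0 0" --pt "0 0 25 0 0 0 0" --pt "0 0 25 0 0 0 0" --pt "0 0 25 0 0 0 0" --pt "0 0 20 0 0 0 0" --pt "0 0 16 0 0 0 0" --pt "0 0 12 0 0 0 0"

```text
t: 3.23
tcp_pos: [0.4928, -0.0043, 0.0549]
tool_rot: [0.997, -0.08, 0.011, 0.002]
force: [-0.5, -0.3, 0.3]
finger_gap: 0.498
```

```bash
cat > st.py <<'E'
from h import *
from scipy.spatial.transform import Rotation as R
import sys
O=np.array([0.4911,-0.0398]);A=np.radians(-9.73)
def show():
    st=manip.sense(); p=st["tcp_pos"];M=R.from_quat(st["tool_rot"]).as_matrix()
    c,s=np.cos(A),np.sin(A);T=np.array([[c,s],[-s,c]])
    psi=np.degrees(np.arctan2(M[1,0],M[0,0]))
    tz=M.T@np.array([0,0,-1.])
    print("t",round(st["t"],2),"track xy mm",(T@(p[:2]-O)*1e3).round(1),"z",round(p[2]*1e3,1),"psi-track deg",round(psi-np.degrees(A),2),
      "fix rx,ry",np.round([-tz[1],tz[0]],4),"F track",(T@st["force"][:2]).round(1),round(st["force"][2],1),"M",st["ft_torque"].round(2),"gap",round(st["finger_gap"],3),"q",st["q"].round(2))
    return st
if __name__=="__main__": show()
E
python3 st.py
```

```text
t 3.23 track xy mm [-4.3 35.2] z 54.9 psi-track deg 0.53 fix rx,ry [ 0.0026 -0.0213] F track [-0.4 -0.4] 0.3 M [-0.02  0.02 -0.03] gap 0.498 q [-0.24  0.65  1.91 -0.    0.55  1.5 ]
```

Emit:
servo_tool --pt "-5 -3 1 0.002 -0.011 0 0" --pt "-4 -2 1 0.001 -0.01 0.009 0" --pt "-1 0 1 0 0 0 0" --pt "0 0 0 0 0 0 0"

```text
t: 3.57
tcp_pos: [0.4819, 0.0014, 0.05]
tool_rot: [0.996, -0.085, -0.003, -0.001]
force: [-0.3, -0.0, 0.5]
finger_gap: 0.502
```

```bash
python3 st.py; python3 -c "
from h import *
snap('wrist','w2');snap('side','s2')"
```

```text
t 3.57 track xy mm [-16.   39.1] z 50.0 psi-track deg 0.03 fix rx,ry [-0.0007  0.0055] F track [-0.3 -0.1] 0.5 M [-0.03 -0.02 -0.01] gap 0.502 q [-0.23  0.66  1.92  0.    0.56  1.51]
```

View pics/w2.png

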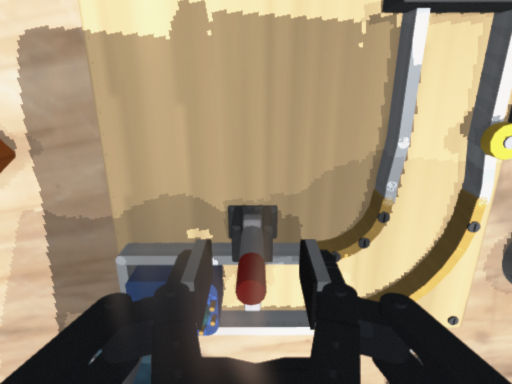

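The red knob (250,280) stands midway between the fingers. Closing on it.

Emit:
servo_tool --pt "2 0 0 0 0 0 -0.5" --pt "0 0 0 0 0 0 -0.8" --pt "0 0 0 0 0 0 -1" --pt "0 0 0 0 0 0 -1" --pt "0 0 0 0 0 0 -1" --pt "0 0 0 0 0 0 -1" --grip_force 25

```text
t: 4.17
tcp_pos: [0.4859, 0.0027, 0.0521]
tool_rot: [0.996, -0.085, 0.0, -0.001]
force: [0.2, 0.6, -2.3]
finger_gap: 0.137
```

```bash
python3 st.py
```

```text
t 4.17 track xy mm [-12.3  41. ] z 52.1 psi-track deg -0.04 fix rx,ry [-0.003   0.0002] F track [0.1 0.6] -2.3 M [-0.04 -0.02 -0.08] gap 0.137 q [-0.23  0.66  1.92  0.01  0.57  1.51]
```

Emit:
servo_tool --pt "4 0 0 0 0 0 -1" --pt "5 0 0 0 0 0 -1" --pt "5 0 0 0 0 0 -1" --pt "5 0 0 0 0 0 -1" --pt "5 0 0 0 0 0 -1" --pt "4 0 0 0 0 0 -1" --pt "3 0 0 0 0 0 -1" --pt "2 0 0 0 0 0 -1"

```text
t: 4.83
tcp_pos: [0.5157, -0.0023, 0.052]
tool_rot: [0.996, -0.085, -0.007, -0.002]
force: [-8.5, 0.9, 7.2]
finger_gap: 0.136
```

```bash
python3 st.py
```

```text
t 4.83 track xy mm [17.9 41.1] z 52.0 psi-track deg -0.02 fix rx,ry [-0.0034  0.0135] F track [-8.6 -0.5] 7.2 M [-0.14  1.26 -0.01] gap 0.136 q [-0.22  0.68  1.83  0.    0.64  1.51]
```

Emit:
servo_tool --pt "2 0 0 0 0.01 0 -1" --pt "2 0 0 0 0 0 -1" --pt "2 0 0 0 0 0 -1"

```text
t: 5.08
tcp_pos: [0.5156, -0.0023, 0.0521]
tool_rot: [0.996, -0.084, -0.009, -0.002]
force: [-5.1, 0.7, 2.2]
finger_gap: 0.132
```

```bash
python3 st.py;python3 -c "
from h import *
w=snap('wrist','w3')"
```

```text
t 5.08 track xy mm [17.8 41.1] z 52.1 psi-track deg 0.04 fix rx,ry [-0.0032  0.018 ] F track [-5.1 -0.2] 2.2 M [-0.05  0.72  0.01] gap 0.132 q [-0.22  0.68  1.83  0.    0.65  1.51]
```

View pics/w3.png

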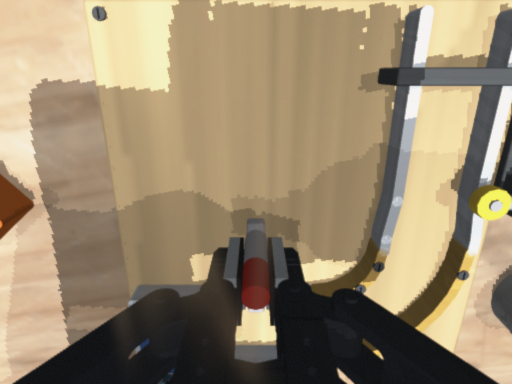

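Emit:
servo_tool --pt "0 0 0 0 0 0 -0.5" --pt "0 0 0 0 0 0 0" --pt "0 0 0 0 0 0 0" --pt "0 0 -20 -0.003 0.018 0 0" --pt "0 0 -30 0 0 0 0" --pt "0 0 -30 0 0 0 0"

```text
t: 5.63
tcp_pos: [0.5177, -0.0032, 0.1294]
tool_rot: [0.996, -0.085, -0.001, -0.0]
force: [0.9, 0.5, -0.5]
finger_gap: 0.502
```

```bash
python3 st.py;python3 -c "
from h import *
w=snap('wrist','w4');np.savez('w4.npz',**w)
s=snap('scene');crop(s,'s4',195,150,355,290,5)"
```

```text
t 5.63 track xy mm [20.1 40.6] z 129.4 psi-track deg -0.06 fix rx,ry [-0.0007  0.0013] F track [0.8 0.7] -0.5 M [-0.03 -0.02  0.05] gap 0.502 q [-0.22  0.54  1.79  0.    0.81  1.52]
```

View pics/w4.png

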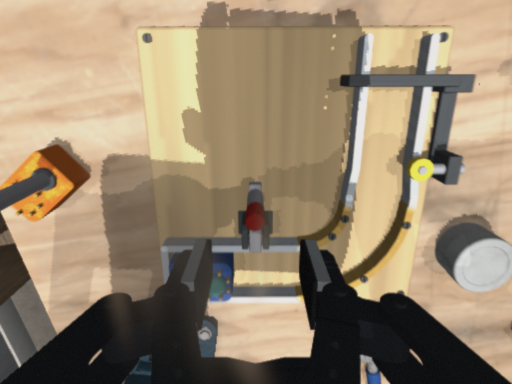

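View pics/s4.png

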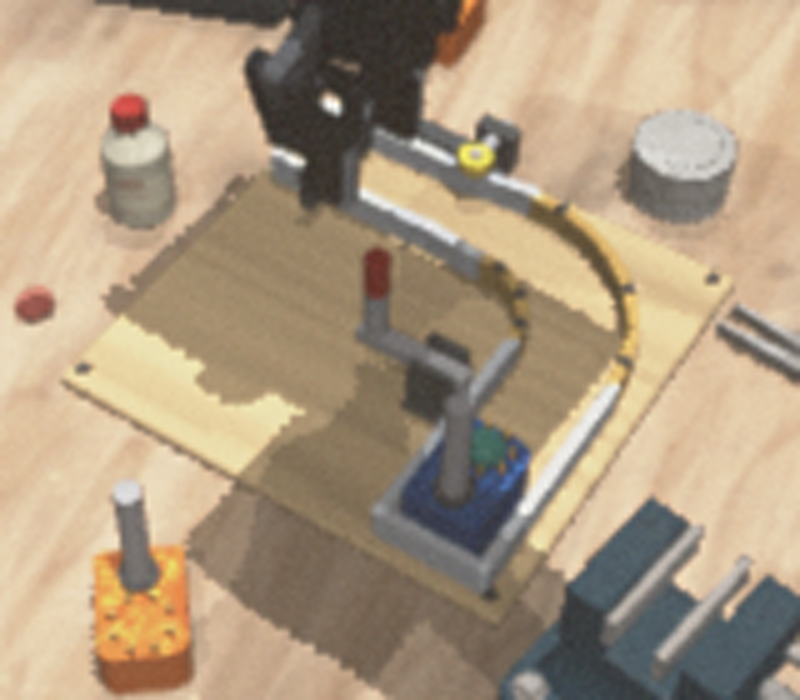

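Run:
```python
from h import *
import st
w=dict(np.load("w4.npz")); c,s=np.cos(st.A),np.sin(st.A);T=np.array([[c,s],[-s,c]])
crop(w,"w4c",190,170,320,300,5)
for v in (208,212,216,220): print(v,(T@(plane(w,253.5,v,.083)[:2]-st.O)*1e3).round(1))
```

```text
208 [24.8 40.8]
212 [22.1 40.8]
216 [19.4 40.8]
220 [16.7 40.8]
```

View pics/w4c.png

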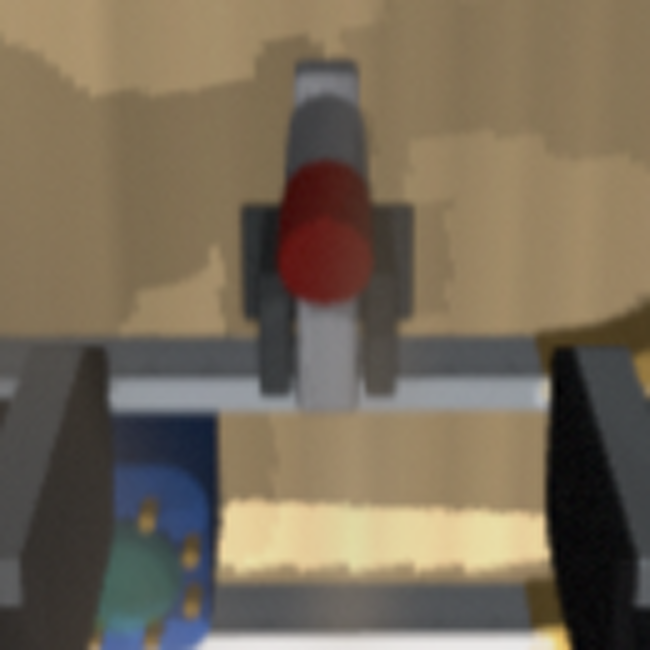

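Run:
```python
from h import *
import st
w=dict(np.load("w4.npz"));w1=dict(np.load("w1.npz")); c,s=np.cos(st.A),np.sin(st.A);T=np.array([[c,s],[-s,c]])
L=lambda w,u,v,z:(T@(plane(w,u,v,z)[:2]-st.O)*1e3).round(1)
C=lambda x,y:(180+(x+.5)/5.7-.5,140+(y+.5)/5.7-.5)
E=lambda x,y:(190+(x+.5)/5-.5,170+(y+.5)/5-.5)
for z in (.024,.03,.036): print(z,"tip before",L(w1,*C(517,380),z),"tip now",L(w,*E(327,409),z),"rail inner",L(w,*E(450,411),.024))
print("knob before",L(w1,*C(536,205),.083),"now",L(w,*E(325,260),.083), "knob tail before",L(w1,*C(520,88),.03),"now",L(w,*E(327,66),.03))
```

```text
0.024 tip before [-67.   39.4] tip now [-39.6  40.1] rail inner [-40.1  18.9]
0.03 tip before [-64.7  39.8] tip now [-36.2  40.1] rail inner [-40.1  18.9]
0.036 tip before [-62.4  40.1] tip now [-32.8  40.1] rail inner [-40.1  18.9]
knob before [-14.   40.2] now [15.5 40.1] knob tail before [-6.1 40. ] now [24.3 40. ]
```

Emit:
servo_tool --pt "-4 0 25 0 0 0 0" --pt "0 0 25 0 0 0 0" --pt "0 0 20 0 0 0 0" --pt "0 0 5 0 0 0 0" --pt "0 0 0 0 0 0 -0.6" --pt "0 0 0 0 0 0 -1" --pt "0 0 0 0 0 0 -1" --pt "0 0 0 0 0 0 -1" --pt "0 0 0 0 0 0 -1" --pt "0 0 0 0 0 0 -1" --grip_force 40

```text
t: 6.57
tcp_pos: [0.5267, -0.0043, 0.059]
tool_rot: [0.996, -0.086, 0.015, 0.001]
force: [0.6, 0.5, -7.8]
finger_gap: 0.114
```

```bash
python3 st.py
```

```text
t 6.57 track xy mm [29.1 41.1] z 59.0 psi-track deg -0.14 fix rx,ry [-0.0009 -0.0293] F track [0.5 0.6] -7.8 M [ 0.03 -0.09 -0.04] gap 0.114 q [-0.22  0.66  1.83  0.    0.61  1.52]
```

Emit:
servo_tool --pt "4 0 0 0 0 0 -1" --pt "5 0 0 0 0 0 -1" --pt "5 0 0 0 0 0 -1"

```text
t: 6.82
tcp_pos: [0.5264, -0.0041, 0.0585]
tool_rot: [0.996, -0.085, -0.001, -0.0]
force: [-8.0, -0.2, 0.3]
finger_gap: 0.114
```

```bash
python3 st.py
```

```text
t 6.82 track xy mm [28.8 41.1] z 58.5 psi-track deg 0.01 fix rx,ry [-0.0005  0.0025] F track [-7.8 -1.5] 0.3 M [-0.07  1.09  0.04] gap 0.114 q [-0.22  0.67  1.81  0.    0.66  1.52]
```

```bash
python3 -c "
from h import *
w=snap('wrist','w5');crop(w,'w5c',190,170,320,300,5);s=snap('side');crop(s,'s5c',205,170,385,290,4);np.savez('w5.npz',**w)"
```

```text
(no output)
```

View pics/w5c.png

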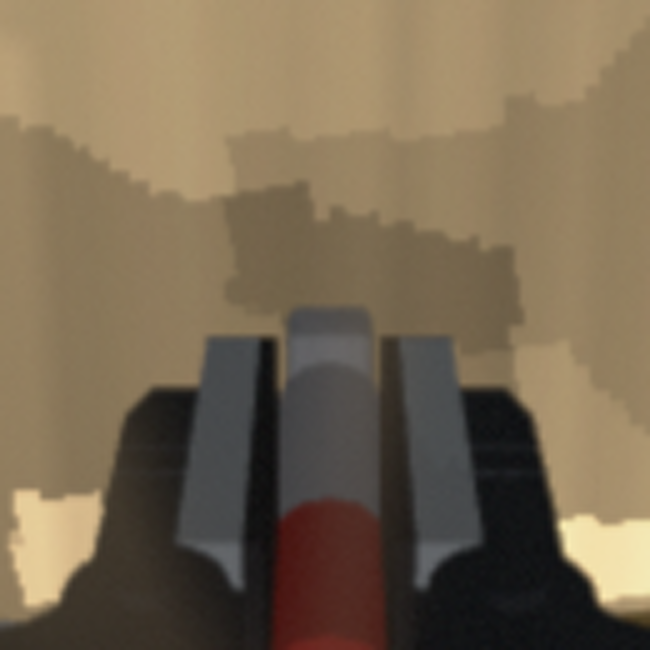

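View pics/s5c.png

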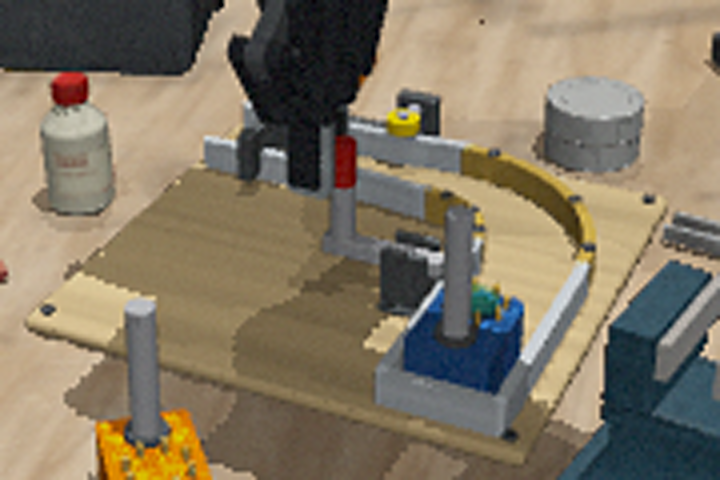

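Run:
```python
from h import *
import st
c,s=np.cos(st.A),np.sin(st.A);T=np.array([[c,s],[-s,c]])
d=snap("side")
D=lambda x,y:(205+x/4-.4,170+y/4-.4)
L=lambda x,y,z:(T@(plane(d,*D(x,y),z)[:2]-st.O)*1e3).round(1)
print("before",L(405,155,.083),"now",L(344,143,.083),"base end before? now",L(325,245,.03))
```

```text
before [-12.4  39.8] now [17.  40.4] base end before? now [24.4 45. ]
```

Emit:
servo_tool --pt "0 0 0 0 0 0 -0.5" --pt "0 0 0 0 0 0 -0.3" --pt "-7 0 4 0 0 0 -0.3" --pt "-6 0 3 0 0 0 -0.3" --pt "0 0 0 0 0 0 -0.6" --pt "0 0 0 0 0 0 -1" --pt "0 0 0 0 0 0 -1" --pt "0 0 0 0 0 0 -1" --pt "0 0 0 0 0 0 -1"

```text
t: 7.72
tcp_pos: [0.5164, -0.0025, 0.0544]
tool_rot: [0.996, -0.085, 0.004, 0.0]
force: [0.5, 0.3, -0.2]
finger_gap: 0.134
```

```bash
python3 st.py
```

```text
t 7.72 track xy mm [18.7 41.1] z 54.4 psi-track deg -0.02 fix rx,ry [-0.0004 -0.0078] F track [0.5 0.4] -0.2 M [-0.02  0.04 -0.07] gap 0.134 q [-0.22  0.67  1.85  0.    0.62  1.52]
```

Emit:
servo_tool --pt "4 0 0 0 0 0 -1" --pt "7 0 0 0 0 0 -1" --pt "9 0 0 0 0 0 -1"

```text
t: 7.97
tcp_pos: [0.5164, -0.0024, 0.0541]
tool_rot: [0.996, -0.083, -0.019, -0.002]
force: [-17.7, 0.1, 17.2]
finger_gap: 0.132
```

```bash
python3 st.py
```

```text
t 7.97 track xy mm [18.6 41.2] z 54.1 psi-track deg 0.16 fix rx,ry [0.0001 0.0372] F track [-17.4  -2.8] 17.2 M [-0.07  2.55  0.02] gap 0.132 q [-0.22  0.68  1.81 -0.    0.69  1.52]
```

Emit:
servo_tool --pt "0 0 0 0 0 0 -0.5" --pt "0 0 0 0 0 0 0" --pt "0 0 -20 0 0.03 0 0" --pt "0 0 -30 0 0 0 0" --pt "0 0 -30 0 0 0 0" --pt "-20 -15 0 0 0 0 0" --pt "-20 -15 0 0 0 0 0" --pt "-20 -15 0 0 0 0 0" --pt "-20 -13 0 0 0 0 0" --grip_force 20

```text
t: 8.72
tcp_pos: [0.4598, 0.0648, 0.1386]
tool_rot: [0.996, -0.087, 0.008, 0.001]
force: [-0.0, 0.0, -0.2]
finger_gap: 0.504
```

```bash
python3 st.py;python3 -c "
from h import *
w=snap('wrist','w6');np.savez('w6.npz',**w)"
```

```text
t 8.72 track xy mm [-48.6  97.8] z 138.6 psi-track deg -0.23 fix rx,ry [-0.0002 -0.0159] F track [-0. -0.] -0.2 M [-0.    0.06 -0.02] gap 0.504 q [-0.1   0.46  1.93 -0.    0.73  1.64]
```

View pics/w6.png

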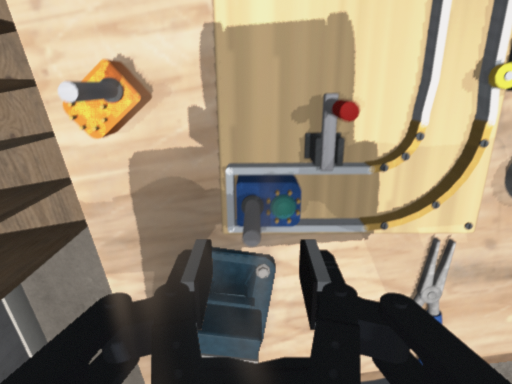

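Run:
```python
from h import *
import st
w=dict(np.load("w6.npz"))
c,s=np.cos(st.A),np.sin(st.A);T=np.array([[c,s],[-s,c]])
L=lambda u,v,z:(T@(plane(w,u,v,z)[:2]-st.O)*1e3).round(1)
crop(w,"w6c",210,150,310,260,5)
print("post",L(251,238,.096),"nest",L(284.5,207.5,.042),"knob",L(347,110,.083))
```

```text
post [-61.9  99.6] nest [-62.3  73.9] knob [15.8 41.8]
```

View pics/w6c.png

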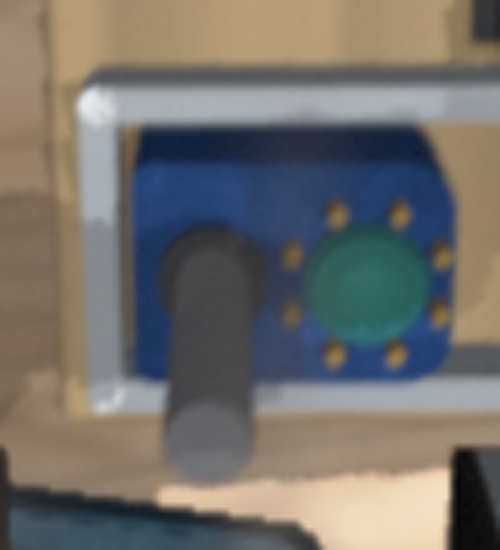

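Emit:
servo_tool --pt "-7 -1 0 0 -0.01 -0.004 0" --pt "-6 -1 0 0 -0.006 0 0" --pt "0 0 0 0 0 0 0" --pt "0 0 15 0 0 0 0" --pt "0 0 15 0 0 0 0"

```text
t: 9.18
tcp_pos: [0.4458, 0.0721, 0.1103]
tool_rot: [0.997, -0.083, 0.002, -0.001]
force: [1.1, -1.0, 0.1]
finger_gap: 0.499
```

```bash
python3 st.py
```

```text
t 9.18 track xy mm [-63.6 102.6] z 110.3 psi-track deg 0.25 fix rx,ry [-0.0017 -0.0044] F track [ 1.3 -0.8] 0.1 M [-0.04  0.02 -0.03] gap 0.499 q [-0.09  0.51  1.97  0.    0.65  1.65]
```

Emit:
servo_tool --pt "1 1 12 0 -0.004 0.003 0" --pt "0 1 12 0 0 0 0" --pt "0 0 12 0 0 0 0" --pt "0 0 10 0 0 0 0" --pt "0 0 6 0 0 0 0"

```text
t: 9.6
tcp_pos: [0.4541, 0.0663, 0.0545]
tool_rot: [0.996, -0.087, 0.005, -0.001]
force: [0.2, 0.9, 0.3]
finger_gap: 0.499
```

```bash
python3 st.py;python3 -c "
from h import *
w=snap('wrist','w7')
s=snap('side');crop(s,'s7c',205,170,385,290,4)"
```

```text
t 9.6 track xy mm [-54.4  98.3] z 54.5 psi-track deg -0.2 fix rx,ry [-0.0021 -0.0092] F track [0. 1.] 0.3 M [-0.    0.01 -0.  ] gap 0.499 q [-0.1   0.63  1.99  0.    0.51  1.64]
```

View pics/w7.png

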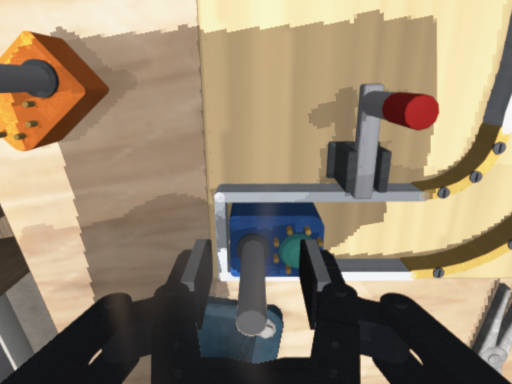

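View pics/s7c.png

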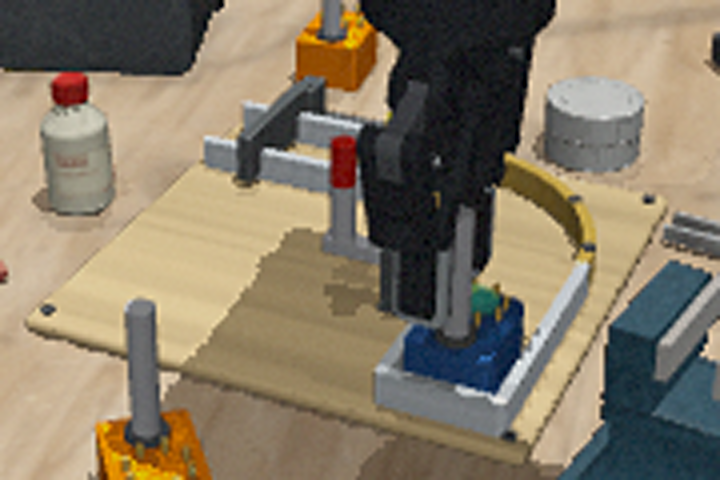

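Emit:
servo_tool --pt "-4 -1 0 -0.002 -0.005 -0.003 0" --pt "-4 -1 0 0 -0.004 0 0" --pt "0 0 0 0 0 0 0"

```text
t: 9.95
tcp_pos: [0.4468, 0.0694, 0.0552]
tool_rot: [0.996, -0.085, 0.0, 0.0]
force: [0.1, 0.4, -0.4]
finger_gap: 0.502
```

```bash
python3 st.py
```

```text
t 9.95 track xy mm [-62.1 100.1] z 55.2 psi-track deg -0.07 fix rx,ry [ 0.0001 -0.    ] F track [0.  0.4] -0.4 M [ 0.05 -0.02  0.01] gap 0.502 q [-0.09  0.63  2.   -0.    0.51  1.65]
```

Emit:
servo_tool --pt "0 0 2 0 0 0 -0.4" --pt "0 0 0 0 0 0 -0.66" --pt "0 0 0 0 0 0 -0.67" --pt "0 0 0 0 0 0 -0.67" --grip_force 20

```text
t: 10.28
tcp_pos: [0.4475, 0.0697, 0.0546]
tool_rot: [0.996, -0.085, 0.002, 0.0]
force: [-0.3, 0.7, -0.5]
finger_gap: 0.169
```

```bash
python3 st.py;python3 -c "
from h import *
w=snap('wrist','w8');np.savez('w8.npz',**w)
s=snap('side');crop(s,'s8c',205,170,385,290,4)"
```

```text
t 10.28 track xy mm [-61.5 100.6] z 54.6 psi-track deg -0.02 fix rx,ry [-0.0002 -0.0035] F track [-0.4  0.6] -0.5 M [ 0.02 -0.   -0.06] gap 0.169 q [-0.09  0.63  2.   -0.    0.51  1.65]
```

View pics/w8.png

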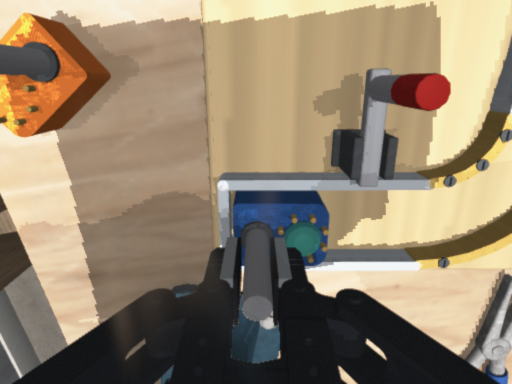

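View pics/s8c.png

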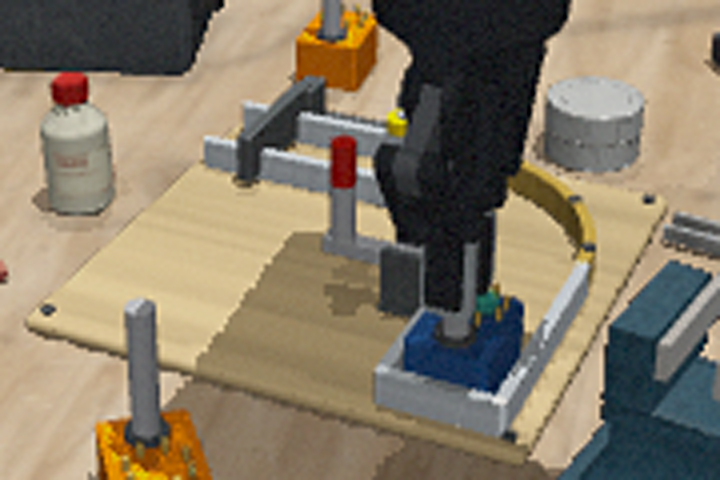

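Emit:
servo_tool --pt "0 2 1 0 -0.003 0 -0.67" --pt "0 3 0 0 0 0 -0.67" --pt "0 4 0 0 0 0 -0.67" --pt "0 4 0 0 0 0 -0.67" --pt "0 4 0 0 0 0 -0.67" --pt "0 4 0 0 0 0 -0.67" --pt "0 4 0 0 0 0 -0.67" --pt "0 4 0 0 0 0 -0.67" --pt "0 4 0 0 0 0 -0.67" --pt "0 4 0 0 0 0 -0.67"

```text
t: 11.22
tcp_pos: [0.441, 0.0299, 0.0536]
tool_rot: [0.996, -0.085, 0.001, -0.0]
force: [0.3, 1.1, 0.1]
finger_gap: 0.169
```

```bash
python3 st.py;python3 -c "
from h import *
w=snap('wrist','w9');np.savez('w9.npz',**w)"
```

```text
t 11.22 track xy mm [-61.1  60.3] z 53.6 psi-track deg -0.04 fix rx,ry [-0.0008 -0.001 ] F track [0.1 1.1] 0.1 M [ 0.13 -0.05  0.03] gap 0.169 q [-0.19  0.63  2.03  0.    0.48  1.55]
```

View pics/w9.png

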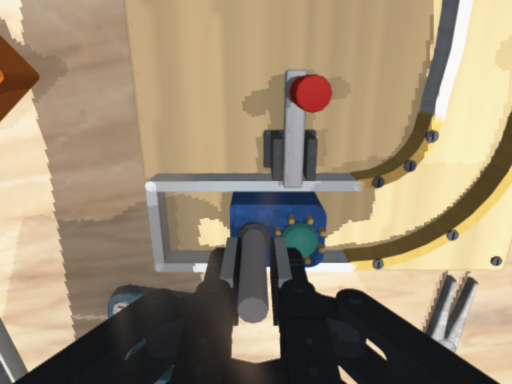

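Emit:
servo_tool --pt "0 4 0 0 0 0 -0.67" --pt "0 4 0 0 0 0 -0.67" --pt "0 4 0 0 0 0 -0.67" --pt "0 4 0 0 0 0 -0.67" --pt "0 4 0 0 0 0 -0.67" --pt "0 4 0 0 0 0 -0.67" --pt "0 4 0 0 0 0 -0.67" --pt "0 4 0 0 0 0 -0.67" --pt "0 3 0 0 0 0 -0.67"

```text
t: 12.02
tcp_pos: [0.4342, -0.0085, 0.0536]
tool_rot: [0.996, -0.085, 0.0, -0.0]
force: [-0.2, 1.6, 0.6]
finger_gap: 0.166
```

```bash
python3 st.py;python3 -c "
from h import *
w=snap('wrist','w10');np.savez('w10.npz',**w)"
```

```text
t 12.02 track xy mm [-61.4  21.2] z 53.6 psi-track deg -0.05 fix rx,ry [-0.0007 -0.0005] F track [-0.4  1.6] 0.6 M [ 0.18 -0.02  0.01] gap 0.166 q [-0.28  0.62  2.05  0.    0.47  1.46]
```

View pics/w10.png

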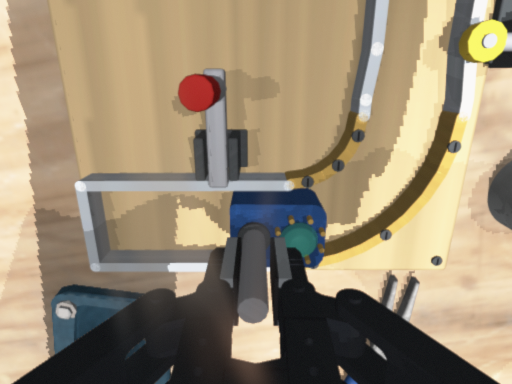

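Emit:
servo_tool --pt "0 3 0 0 0 0 -0.67" --pt "0 3 0 0 0 0 -0.67" --pt "0 3 0 0 0 -0.04 -0.67" --pt "-0.3 3 0 0 0 -0.05 -0.67" --pt "-0.4 3 0 0 0 -0.05 -0.67" --pt "-0.6 3 0 0 0 -0.05 -0.67"

```text
t: 12.57
tcp_pos: [0.4304, -0.0279, 0.0535]
tool_rot: [1.0, 0.014, 0.0, -0.0]
force: [0.5, 1.7, 1.1]
finger_gap: 0.167
```

```bash
python3 st.py
```

```text
t 12.57 track xy mm [-61.9   1.5] z 53.5 psi-track deg 11.31 fix rx,ry [-0.0006 -0.0006] F track [0.2 1.8] 1.1 M [ 0.18  0.01 -0.01] gap 0.167 q [-0.33  0.62  2.05  0.    0.46  1.22]
```

Emit:
servo_tool --pt "-0.6 3 0 0 0 -0.05 -0.67" --pt "-0.6 3 0 0 0 -0.05 -0.67" --pt "-0.6 3 0 0 0 -0.05 -0.67" --pt "-0.5 3 0 0 0 -0.05 -0.67" --pt "-0.5 3 0 0 0 -0.05 -0.67" --pt "-0.5 3 0 0 0 -0.05 -0.67"

```text
t: 13.07
tcp_pos: [0.4289, -0.047, 0.0535]
tool_rot: [0.985, 0.171, -0.0, -0.001]
force: [0.2, 1.4, 0.8]
finger_gap: 0.163
```

```bash
python3 st.py;python3 -c "
from h import *
w=snap('wrist','w11');np.savez('w11.npz',**w)"
```

```text
t 13.07 track xy mm [-60.1 -17.6] z 53.5 psi-track deg 29.43 fix rx,ry [-0.0017  0.0003] F track [0.  1.4] 0.8 M [ 0.2  -0.02 -0.02] gap 0.163 q [-0.37  0.62  2.05  0.    0.47  0.85]
```

View pics/w11.png

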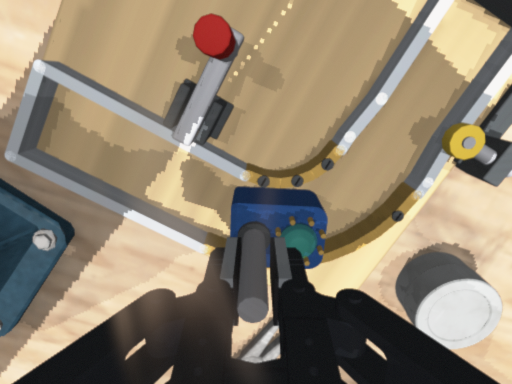

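Emit:
servo_tool --pt "-0.6 3 0 0 0 -0.05 -0.67" --pt "-0.6 3 0 0 0 -0.05 -0.67" --pt "-0.6 3 0 0 0 -0.05 -0.67" --pt "-0.6 3 0 0 0 -0.05 -0.67" --pt "-0.6 3 0 0 0 -0.05 -0.67" --pt "-0.6 3 0 0 0 -0.05 -0.67" --pt "-0.6 3 0 0 0 -0.05 -0.67" --pt "-0.6 3 0 0 0 -0.05 -0.67"

```text
t: 13.78
tcp_pos: [0.4339, -0.0699, 0.0529]
tool_rot: [0.929, 0.369, -0.002, -0.003]
force: [0.1, 2.1, 0.0]
finger_gap: 0.163
```

```bash
python3 st.py
```

```text
t 13.78 track xy mm [-51.2 -39.4] z 52.9 psi-track deg 53.05 fix rx,ry [-0.0077  0.0021] F track [-0.3  2.1] 0.0 M [0.14 0.05 0.01] gap 0.163 q [-0.42  0.63  2.03  0.    0.49  0.4 ]
```

Emit:
servo_tool --pt "-0.2 3 0 -0.004 0.002 -0.045 -0.67" --pt "-0.2 3 0 -0.003 0 -0.045 -0.67" --pt "-0.2 3 0 0 0 -0.045 -0.67" --pt "-0.2 3 0 0 0 -0.045 -0.67" --pt "-0.3 3 0 0 0 -0.045 -0.67" --pt "-0.4 3 0 0 0 -0.045 -0.67"

```text
t: 14.28
tcp_pos: [0.4428, -0.0815, 0.0522]
tool_rot: [0.869, 0.494, -0.003, -0.004]
force: [-0.6, 0.4, 1.3]
finger_gap: 0.165
```

```bash
python3 st.py;python3 -c "
from h import *
w=snap('wrist','w12');np.savez('w12.npz',**w)"
```

```text
t 14.28 track xy mm [-40.6 -49.3] z 52.2 psi-track deg 68.99 fix rx,ry [-0.0099  0.0009] F track [-0.7  0.3] 1.3 M [ 0.13  0.13 -0.01] gap 0.165 q [-0.43  0.64  2.    0.    0.51  0.11]
```

View pics/w12.png

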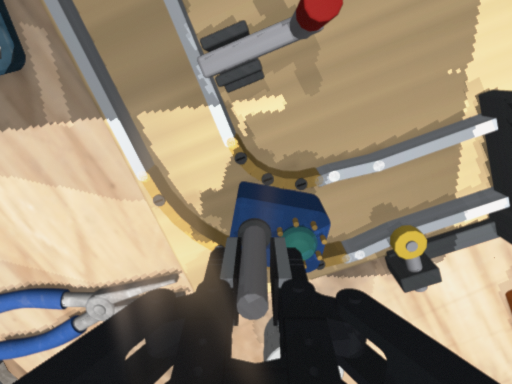

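Emit:
servo_tool --pt "-0.3 3 0 -0.005 0 -0.03 -0.67" --pt "-0.3 3 0 -0.005 0 -0.03 -0.67" --pt "-0.3 3 0 0 0 -0.03 -0.67" --pt "-0.3 3 0 0 0 -0.03 -0.67" --pt "-0.3 3 0 0 0 -0.03 -0.67" --pt "-0.3 3 0 0 0 -0.03 -0.67"

```text
t: 14.83
tcp_pos: [0.4543, -0.0898, 0.0515]
tool_rot: [0.821, 0.57, -0.003, -0.003]
force: [-1.3, -0.0, 0.2]
finger_gap: 0.165
```

```bash
python3 st.py;python3 -c "
from h import *
w=snap('wrist','w13');np.savez('w13.npz',**w)"
```

```text
t 14.83 track xy mm [-27.9 -55.5] z 51.5 psi-track deg 79.27 fix rx,ry [-0.0086  0.0006] F track [-1.3 -0.3] 0.2 M [0.08 0.17 0.01] gap 0.165 q [-0.44  0.64  1.97 -0.    0.54 -0.08]
```

View pics/w13.png

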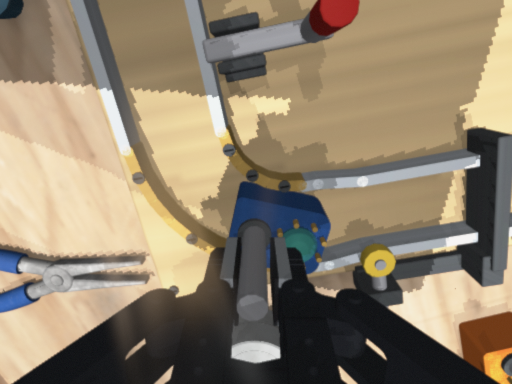

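Emit:
servo_tool --pt "-0.4 3 -0.5 -0.004 0 -0.03 -0.67" --pt "-0.4 3 -0.5 -0.004 0 -0.03 -0.67" --pt "-0.4 3 0 0 0 -0.03 -0.67" --pt "-0.4 3 0 0 0 -0.03 -0.67" --pt "-0.4 3 0 0 0 -0.03 -0.67" --pt "-0.4 3 0 0 0 -0.03 -0.67"

```text
t: 15.38
tcp_pos: [0.4673, -0.0957, 0.0516]
tool_rot: [0.768, 0.641, -0.002, -0.004]
force: [-0.7, 0.0, 0.8]
finger_gap: 0.17
```

```bash
python3 st.py;python3 -c "
from h import *
w=snap('wrist','w14');np.savez('w14.npz',**w)"
```

```text
t 15.38 track xy mm [-14.  -59.1] z 51.6 psi-track deg 89.41 fix rx,ry [-0.0083 -0.0011] F track [-0.6 -0.1] 0.8 M [0.1  0.18 0.03] gap 0.17 q [-0.44  0.65  1.93 -0.    0.56 -0.25]
```

View pics/w14.png

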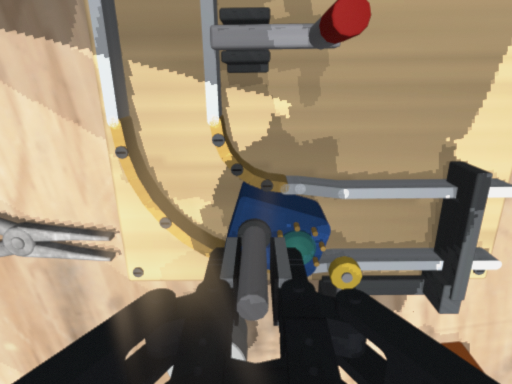

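Emit:
servo_tool --pt "-0.8 2 0 -0.004 0 0 -0.67" --pt "-0.8 2 0 -0.004 0 0 -0.67" --pt "-0.6 2 0 0 0 0 -0.67" --pt "-0.6 2 0 0 0 0 -0.67"

```text
t: 15.77
tcp_pos: [0.4737, -0.0995, 0.0513]
tool_rot: [0.769, 0.639, -0.0, -0.001]
force: [-1.0, 0.3, 0.6]
finger_gap: 0.162
```

```bash
python3 st.py;python3 -c "
from h import *
w=snap('wrist','w15');np.savez('w15.npz',**w);crop(w,'w15c',200,150,360,300,5)"
```

```text
t 15.77 track xy mm [ -7.1 -61.8] z 51.3 psi-track deg 89.15 fix rx,ry [-0.0022 -0.0017] F track [-1.1  0.2] 0.6 M [0.11 0.11 0.01] gap 0.162 q [-0.44  0.66  1.92  0.    0.57 -0.26]
```

View pics/w15c.png

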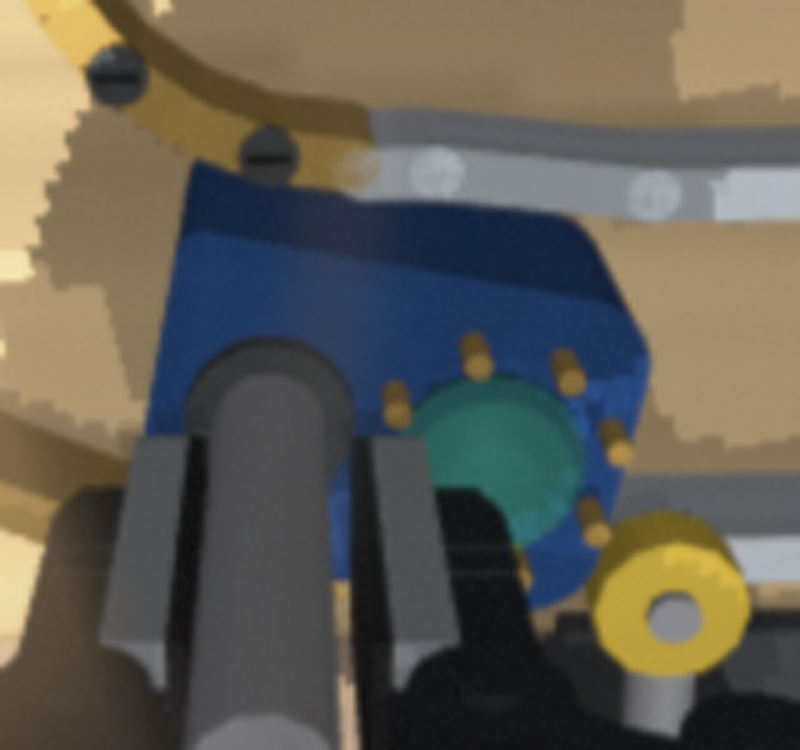

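Emit:
servo_tool --pt "-0.6 2 0 -0.002 0 0 -0.67" --pt "-0.5 2 0 0 0 0 -0.67" --pt "-0.4 2 0 0 0 0 -0.67" --pt "-0.3 2 0 0 0 0 -0.67"

```text
t: 16.15
tcp_pos: [0.4773, -0.1007, 0.0508]
tool_rot: [0.77, 0.639, -0.002, -0.006]
force: [-3.4, 2.4, 2.5]
finger_gap: 0.165
```

```bash
python3 st.py;python3 -c "
from h import *
w=snap('wrist','w16');np.savez('w16.npz',**w);crop(w,'w16c',200,150,360,300,5)"
```

```text
t 16.15 track xy mm [ -3.3 -62.4] z 50.8 psi-track deg 89.1 fix rx,ry [-0.0106 -0.0047] F track [-3.7  1.8] 2.5 M [ 0.36  0.49 -0.06] gap 0.165 q [-0.44  0.66  1.91  0.    0.59 -0.26]
```

View pics/w16c.png

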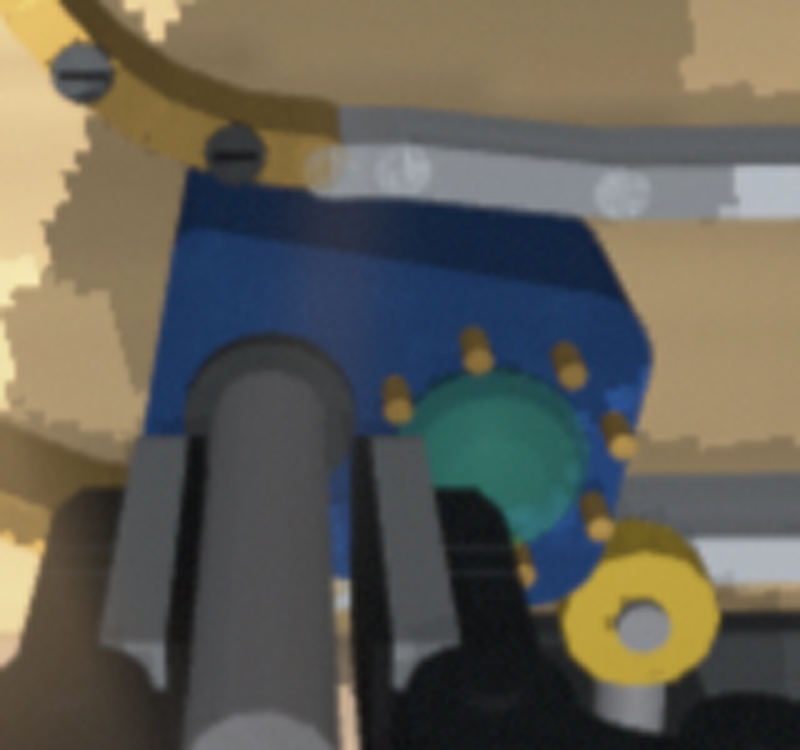

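```bash
cat > m2.py <<'E'
from h import *
import st,sys
c,s=np.cos(st.A),np.sin(st.A);T=np.array([[c,s],[-s,c]])
def L(w,u,v,z): return (T@(plane(w,u,v,z)[:2]-st.O)*1e3).round(1)
E
python3 - <<'E'
from m2 import *
w=dict(np.load("w16.npz"))
E=lambda x,y:(200+(x+.5)/5-.5,150+(y+.5)/5-.5)
a=L(w,*E(185,230),.036);b=L(w,*E(610,298),.036);print("inner top edge",a,b,np.degrees(np.arctan2(*(b-a)[::-1])))
print("tail edge lower",L(w,*E(150,430),.036))
print("nose pt",L(w,*E(650,350),.036),"nugget top",L(w,*E(495,455),.045))
print("post top",L(w,*E(265,735),.096), "post base",L(w,*E(270,415),.036))
print("roller",L(w,*E(643,627),.033))
print("rail inner edge: brass end",L(w,*E(270,190),.024),L(w,*E(330,190),.024),"steel",L(w,*E(345,195),.024),L(w,*E(560,215),.024),L(w,*E(700,219),.024))
print("outer rail inner top edge",L(w,*E(760,537),.024),)
E
```

```text
inner top edge [-13.1 -38.3] [ 30.9 -46.3] -10.304846468766033
tail edge lower [-17.6 -61. ]
nose pt [ 35.4 -52.3] nugget top [ 18.3 -59.7]
post top [ -4.1 -55. ] post base [ -4.7 -59.4]
roller [ 37.2 -88. ]
rail inner edge: brass end [ -4.5 -38. ] [  2.1 -38.1] steel [  3.7 -38.7] [ 27.4 -41.3] [ 42.8 -42. ]
outer rail inner top edge [ 52.4 -81.8]
```

Emit:
servo_tool --pt "0 -1.5 -0.5 -0.005 -0.004 0 -0.67" --pt "0 -1 -0.5 -0.005 0 0 -0.67" --pt "0 0 0 0 0 0 -1" --pt "0 0 0 0 0 0 -1" --pt "0 0 0 0 0 0 -1" --grip_force 20

```text
t: 16.62
tcp_pos: [0.4772, -0.1013, 0.0518]
tool_rot: [0.769, 0.639, 0.001, 0.003]
force: [-2.1, 1.1, 0.0]
finger_gap: 0.129
```

```bash
python3 st.py
```

```text
t 16.62 track xy mm [ -3.3 -63. ] z 51.8 psi-track deg 89.12 fix rx,ry [0.0055 0.0012] F track [-2.2  0.8] 0.0 M [0.21 0.34 0.05] gap 0.129 q [-0.44  0.66  1.92  0.    0.56 -0.25]
```

Emit:
servo_tool --pt "-1 0 0 0 0 -0.04 -1" --pt "-1 0 0 0 0 -0.04 -1" --pt "-1 0 0 0 0 -0.04 -1"

```text
t: 16.87
tcp_pos: [0.4767, -0.1037, 0.0518]
tool_rot: [0.728, 0.685, 0.001, 0.002]
force: [-0.5, 1.4, -0.1]
finger_gap: 0.13
```

```bash
python3 st.py;python3 -c "
from h import *
w=snap('wrist','w17');np.savez('w17.npz',**w);crop(w,'w17c',200,150,360,300,5)"
```

```text
t 16.87 track xy mm [ -3.4 -65.4] z 51.8 psi-track deg 96.24 fix rx,ry [0.0052 0.001 ] F track [-0.7  1.3] -0.1 M [0.31 0.31 0.05] gap 0.13 q [-0.44  0.66  1.92  0.    0.56 -0.39]
```

View pics/w17c.png

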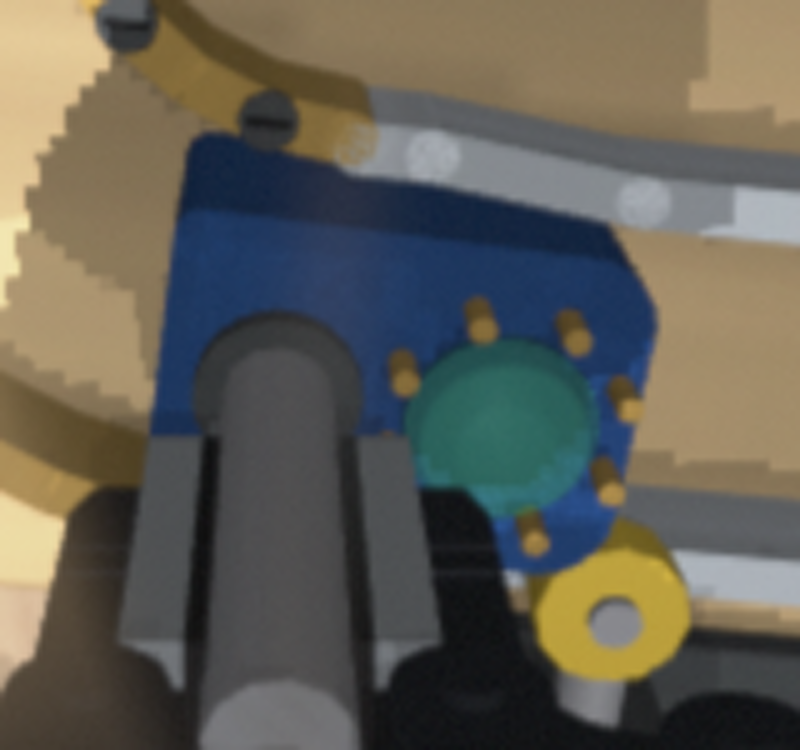

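```bash
cat > yaw.py <<'E'
from m2 import *
def rep(name,a,b,nug,post,u0=200,v0=150,k=5):
    w=dict(np.load(name)); E=lambda x,y:(u0+(x+.5)/k-.5,v0+(y+.5)/k-.5)
    A=L(w,*E(*a),.036);B=L(w,*E(*b),.036)
    print("edge",A,B,"yaw",np.degrees(np.arctan2(*(B-A)[::-1])).round(1),"nugget",L(w,*E(*nug),.045),"post base",L(w,*E(*post),.036))
E
python3 - <<'E'
from yaw import *
rep("w17.npz",(185,210),(610,256),(500,427),(278,390))
E
```

```text
edge [-16.2 -40.9] [ 28.2 -41.2] yaw -0.4 nugget [ 17.9 -57.6] post base [ -4.5 -60.1]
```

Emit:
servo_tool --pt "-1.2 0.5 0 0.003 0 0 -1" --pt "-1 1.5 0 0 0 0 -1" --pt "-0.3 2 0 0 0 0 -1" --pt "-0.2 2 0 0 0 0 -1"

```text
t: 17.25
tcp_pos: [0.4816, -0.106, 0.0519]
tool_rot: [0.729, 0.685, -0.0, -0.0]
force: [-2.4, 2.8, 0.8]
finger_gap: 0.138
```

```bash
python3 st.py;python3 -c "
from h import *
w=snap('wrist','w18');np.savez('w18.npz',**w);crop(w,'w18c',200,150,360,300,5)"
```

```text
t 17.25 track xy mm [  1.8 -66.8] z 51.9 psi-track deg 96.14 fix rx,ry [-0.0007 -0.0007] F track [-2.9  2.3] 0.8 M [0.44 0.27 0.03] gap 0.138 q [-0.44  0.66  1.9   0.    0.58 -0.38]
```

View pics/w18c.png

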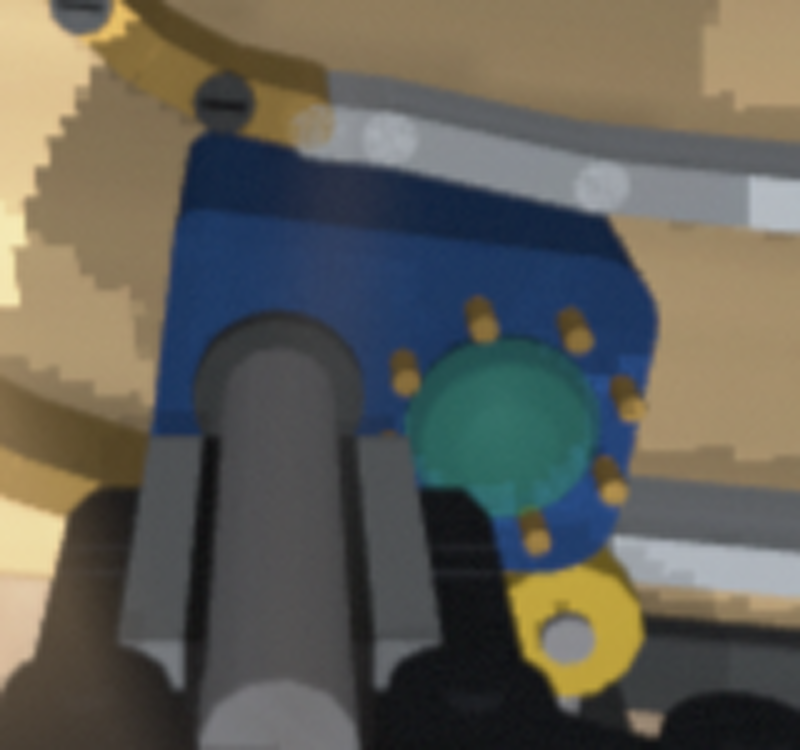

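Run:
```python
from yaw import *
rep("w18.npz",(185,210),(610,258),(502,427),(278,390))
w=dict(np.load("w18.npz"));E=lambda x,y:(200+(x+.5)/5-.5,150+(y+.5)/5-.5)
print("roller",L(w,*E(568,638),.033),"rail outer inner edge",L(w,*E(760,555),.024),"inner",L(w,*E(600,210),.024))
```

```text
edge [-11.  -42.3] [ 33.4 -42.8] yaw -0.6 nugget [ 23.3 -59. ] post base [  0.7 -61.6]
roller [ 37.4 -90.7] rail outer inner edge [ 60.8 -82.7] inner [ 34.4 -41.6]
```

Emit:
servo_tool --pt "-0.2 2 0 0 0 0 -1" --pt "-0.2 2 0 0 0 0 -1" --pt "-0.2 2 0 0 0 0 -1" --pt "-0.2 2 0 0 0 0 -1"

```text
t: 17.63
tcp_pos: [0.4923, -0.1078, 0.0519]
tool_rot: [0.729, 0.684, 0.001, 0.001]
force: [-0.8, 3.0, -0.4]
finger_gap: 0.131
```

```bash
python3 st.py;python3 -c "
from h import *
w=snap('wrist','w19');np.savez('w19.npz',**w);crop(w,'w19c',200,150,360,300,5)"
```

```text
t 17.63 track xy mm [ 12.7 -66.8] z 51.9 psi-track deg 96.1 fix rx,ry [0.003  0.0002] F track [-1.3  2.8] -0.4 M [0.49 0.16 0.1 ] gap 0.131 q [-0.44  0.67  1.87  0.    0.6  -0.38]
```

View pics/w19c.png

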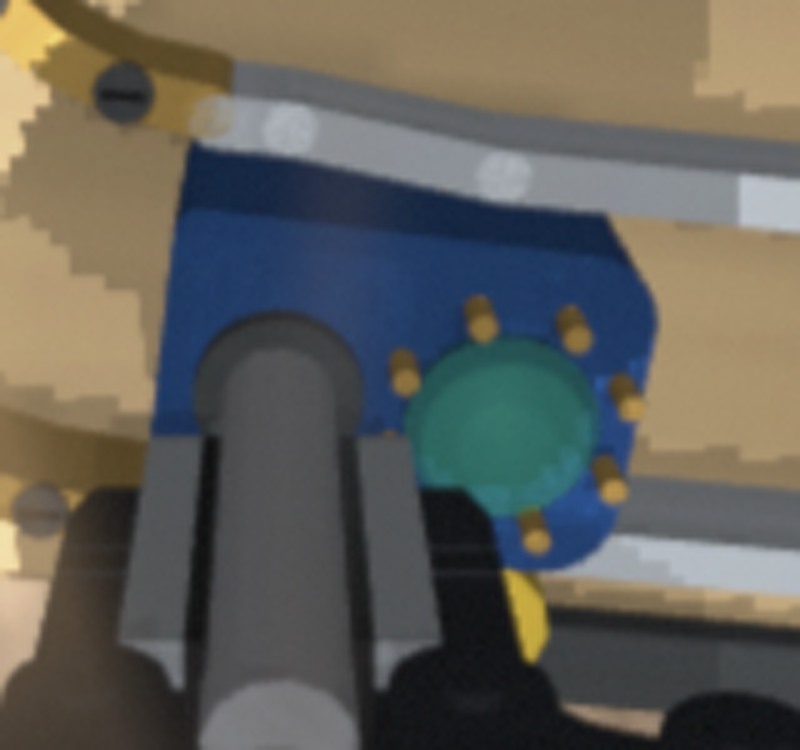

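Emit:
servo_tool --pt "-0.1 2 0 0 0 0 -1" --pt "-0.1 2 0 0 0 0 -1" --pt "-0.1 2 0 0 0 0 -1" --pt "-0.2 2 0 0 0 0 -1" --pt "-0.2 2 0 0 0 0 -1"

```text
t: 18.1
tcp_pos: [0.504, -0.1095, 0.0519]
tool_rot: [0.729, 0.684, 0.001, 0.002]
force: [-0.9, 2.5, 0.4]
finger_gap: 0.132
```

```bash
python3 st.py;python3 -c "
from h import *
w=snap('wrist','w20');np.savez('w20.npz',**w);crop(w,'w20c',200,150,360,300,5)"
```

```text
t 18.1 track xy mm [ 24.5 -66.5] z 51.9 psi-track deg 96.07 fix rx,ry [0.0041 0.0005] F track [-1.3  2.3] 0.4 M [0.41 0.14 0.03] gap 0.132 q [-0.43  0.67  1.85  0.    0.62 -0.37]
```

View pics/w20c.png

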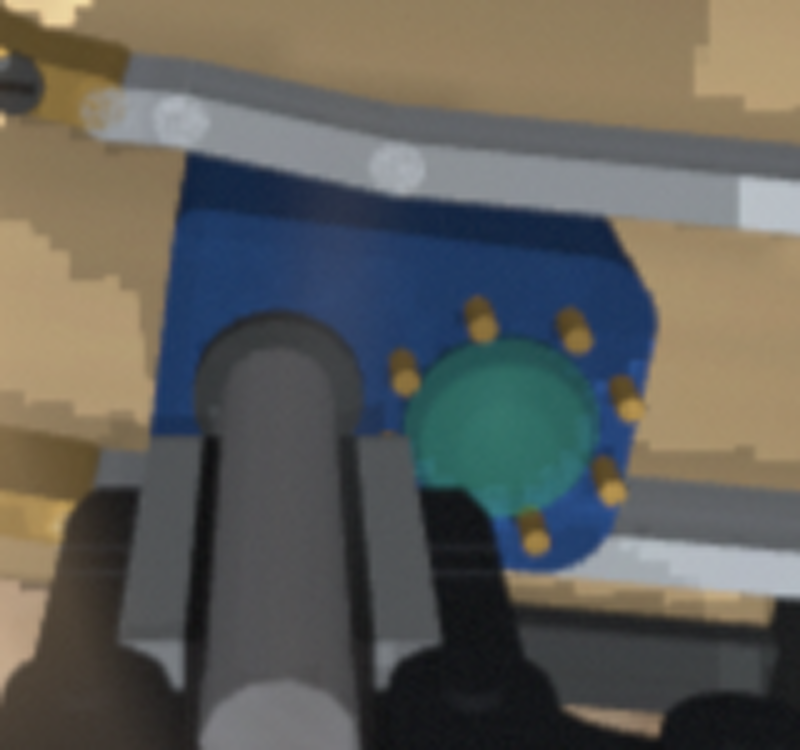

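Emit:
servo_tool --pt "-0.1 2 0 0 0 0 -1" --pt "-0.2 2 0 0 0 0 -1" --pt "-0.1 2 0 0 0 0 -1" --pt "-0.2 2 0 0 0 0 -1" --pt "-0.1 2 0 0 0 0 -1" --pt "-0.2 2 0 0 0 0 -1" --pt "-0.1 2 0 0 0 0 -1" --pt "-0.2 2 0 0 0 0 -1" --pt "-0.1 2 0 0 0 0 -1"

```text
t: 18.9
tcp_pos: [0.5239, -0.1132, 0.0519]
tool_rot: [0.729, 0.684, 0.001, 0.002]
force: [-0.7, 0.8, 0.0]
finger_gap: 0.134
```

```bash
python3 st.py;python3 -c "
from h import *
w=snap('wrist','w21');np.savez('w21.npz',**w);crop(w,'w21c',200,150,360,300,5)"
```

```text
t 18.9 track xy mm [ 44.7 -66.8] z 51.9 psi-track deg 96.08 fix rx,ry [0.0043 0.0017] F track [-0.8  0.7] 0.0 M [ 0.21  0.32 -0.03] gap 0.134 q [-0.42  0.69  1.79 -0.    0.65 -0.36]
```

View pics/w21c.png

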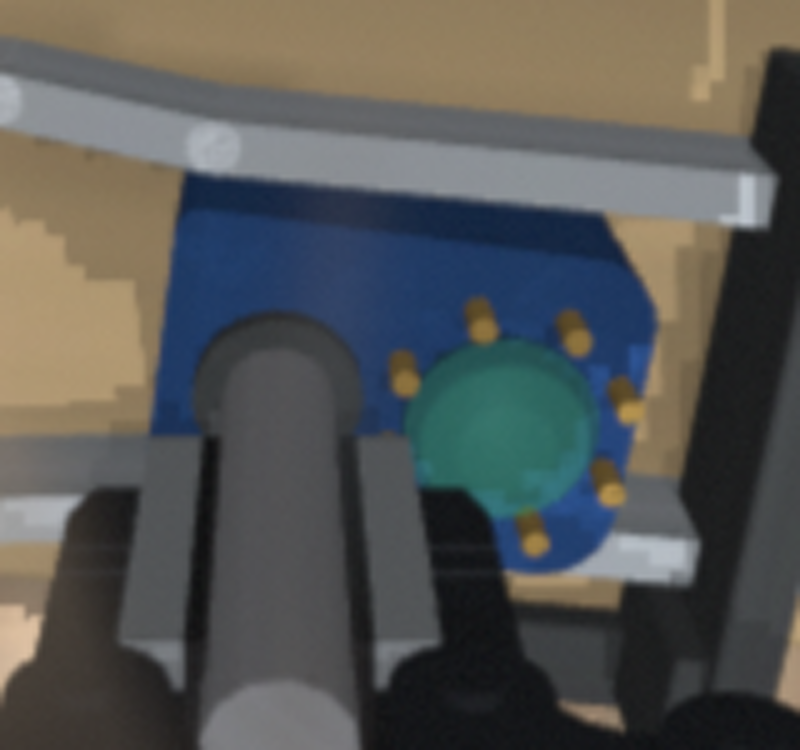

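Emit:
servo_tool --pt "-0.2 2 0 0 0 0 -1" --pt "-0.1 2 0 0 0 0 -1" --pt "-0.2 2 0 0 0 0 -1" --pt "-0.1 1 0 0 0 0 -1" --pt "-0.1 1 0 0 0 0 -1"

```text
t: 19.37
tcp_pos: [0.5347, -0.1152, 0.0519]
tool_rot: [0.73, 0.684, 0.002, 0.004]
force: [0.5, 2.2, -2.2]
finger_gap: 0.135
```

```bash
python3 st.py
```

```text
t 19.37 track xy mm [ 55.7 -66.9] z 51.9 psi-track deg 96.03 fix rx,ry [0.0083 0.0025] F track [0.1 2.2] -2.2 M [ 0.29 -0.07 -0.05] gap 0.135 q [-0.42  0.7   1.77  0.    0.67 -0.35]
```

Emit:
servo_tool --pt "-0.1 1 0 0 0 0 -1" --pt "-0.1 1 0 0 0 0 -1" --pt "-0.1 1 0 0 0 0 -1"

```text
t: 19.62
tcp_pos: [0.5371, -0.1159, 0.0518]
tool_rot: [0.729, 0.684, 0.001, 0.003]
force: [-4.0, 0.9, 2.4]
finger_gap: 0.131
```

```bash
python3 st.py
```

```text
t 19.62 track xy mm [ 58.2 -67.2] z 51.8 psi-track deg 96.1 fix rx,ry [0.0059 0.0028] F track [-4.1  0.2] 2.4 M [0.12 0.69 0.07] gap 0.131 q [-0.42  0.7   1.76 -0.    0.68 -0.35]
```

Emit:
servo_tool --pt "0 1.5 0 0 0 0 -1" --pt "0 2 0 0 0 0 -1"

```text
t: 19.78
tcp_pos: [0.5372, -0.1157, 0.0519]
tool_rot: [0.729, 0.685, -0.001, 0.0]
force: [-7.1, -1.3, 4.3]
finger_gap: 0.133
```

```bash
python3 st.py;python3 -c "
from h import *
w=snap('wrist','w22');np.savez('w22.npz',**w);crop(w,'w22c',200,150,360,300,5)
s=snap('side');crop(s,'s22c',205,170,385,290,4)"
```

```text
t 19.78 track xy mm [ 58.3 -67.1] z 51.9 psi-track deg 96.19 fix rx,ry [-0.0018  0.0021] F track [-6.8 -2.5] 4.3 M [-0.12  1.01  0.01] gap 0.133 q [-0.41  0.7   1.76 -0.    0.69 -0.35]
```

View pics/w22c.png

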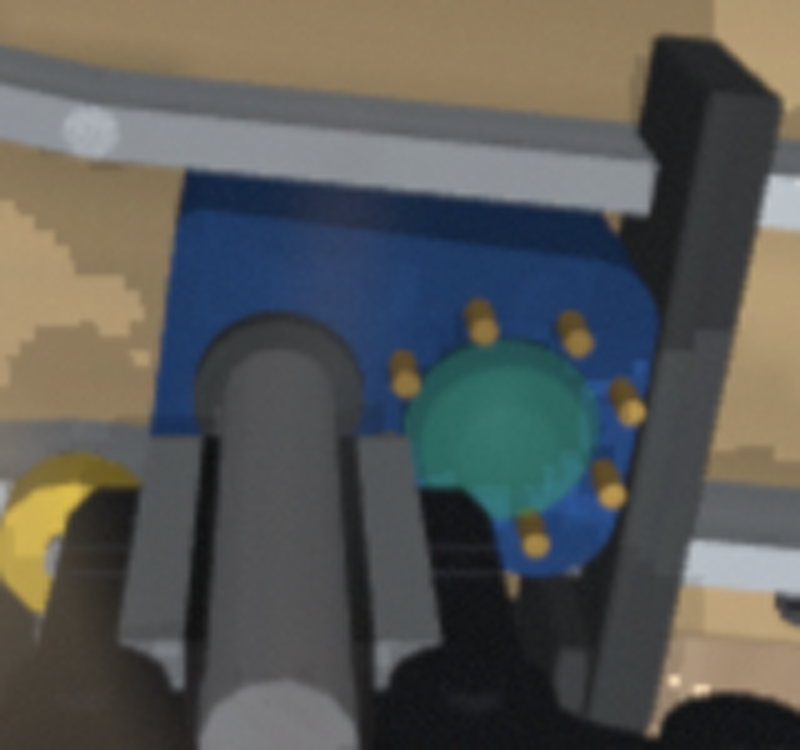

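View pics/s22c.png

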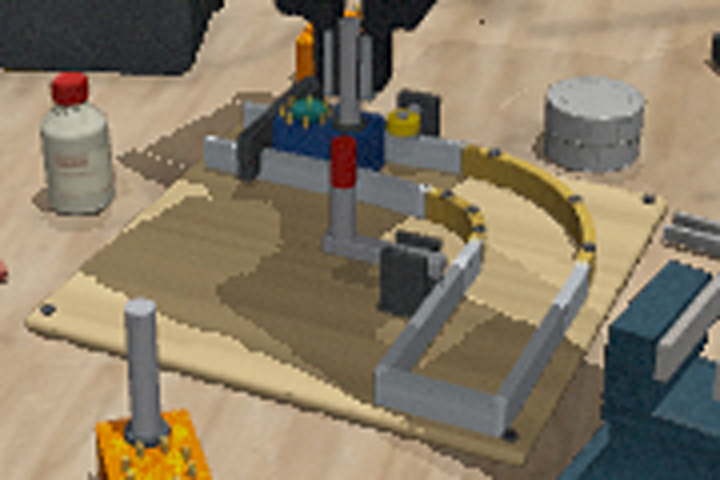

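Emit:
servo_tool --pt "0 0 0 0 0 0 -1" --pt "0 0 0 0 0 0 -0.85" --pt "0 0 0 0 0 0 -0.6" --pt "0 0 0 0 0 0 -0.3" --pt "0 0 0 0 0 0 -0.2" --pt "0 0 -10 0 0 0 -0.2" --pt "0 0 -20 0 0 0 -0.2" --pt "0 0 -25 0 0 0 -0.2" --pt "0 0 -30 0 0 0 -0.2" --pt "0 0 -30 0 0 0 -0.2" --pt "0 0 -30 0 0 0 -0.2"

```text
t: 20.8
tcp_pos: [0.5386, -0.1161, 0.2002]
tool_rot: [0.729, 0.684, -0.001, 0.0]
force: [1.1, 0.3, 0.0]
finger_gap: 0.395
```

```bash
python3 st.py;python3 -c "
from h import *
w=snap('wrist','w23');np.savez('w23.npz',**w);crop(w,'w23c',190,110,350,260,5)
s=snap('side');crop(s,'s23c',205,170,385,290,4)
s=snap('scene');crop(s,'c23c',195,150,355,290,5)"
```

```text
t 20.8 track xy mm [ 59.7 -67.2] z 200.2 psi-track deg 96.08 fix rx,ry [-0.0009  0.0016] F track [1.  0.4] 0.0 M [ 0.01 -0.05 -0.03] gap 0.395 q [-0.41  0.47  1.65 -0.    1.02 -0.35]
```

View pics/w23.png

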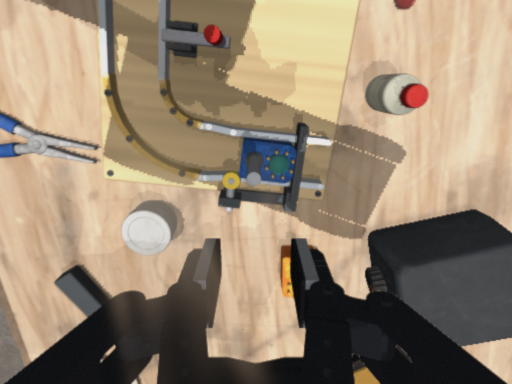

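View pics/s23c.png

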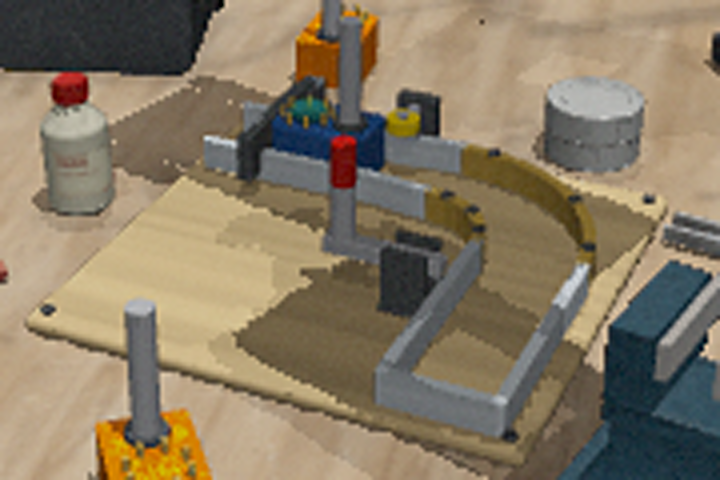

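View pics/c23c.png

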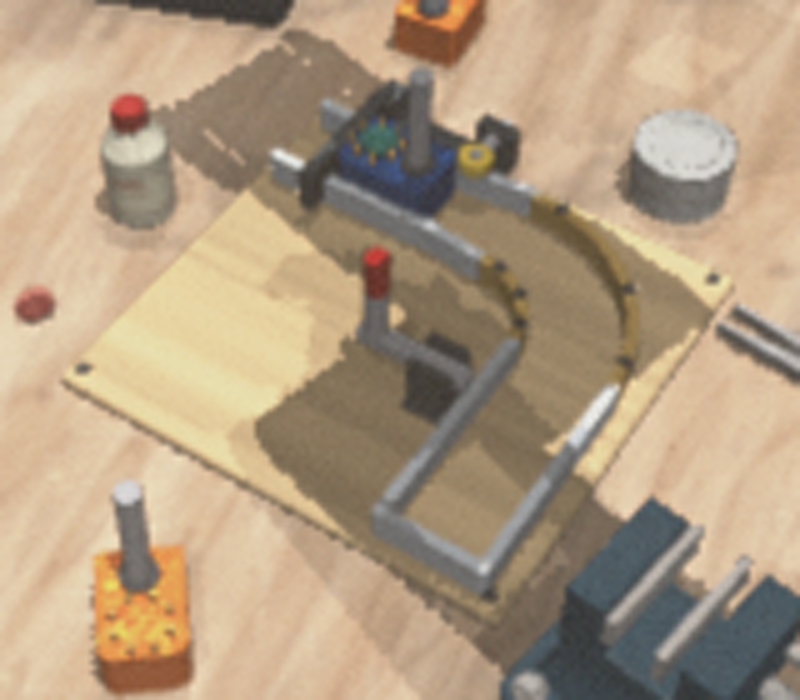

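```bash
python3 -c "
from h import *
w=dict(np.load('w23.npz'));crop(w,'w23d',190,110,320,215,6)"
```

```text
(no output)
```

View pics/w23d.png

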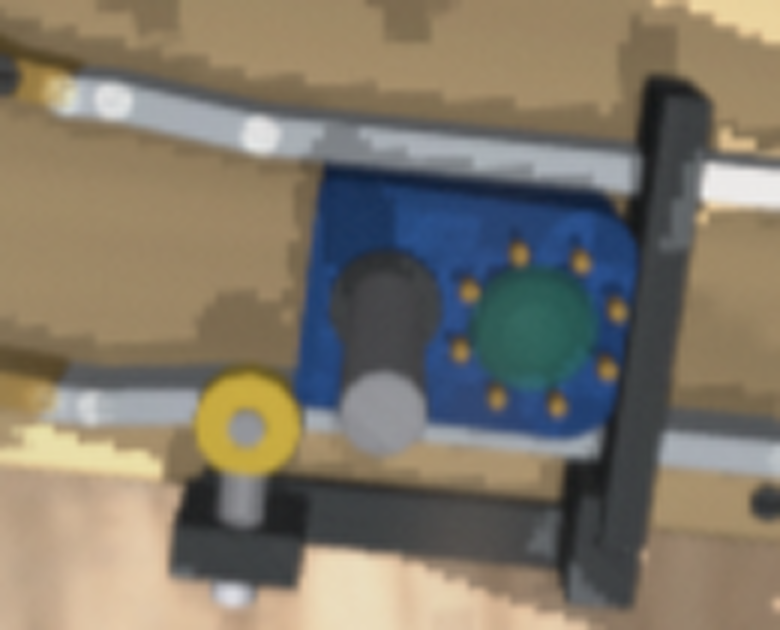

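Run:
```python
from m2 import *
w=dict(np.load('w23.npz'));E=lambda x,y:(190+(x+.5)/6-.5,110+(y+.5)/6-.5)
print("roller",L(w,*E(247,428),.03),"post",L(w,*E(383,412),.096),"nugget",L(w,*E(535,327),.045),"pins ctr",L(w,*E(538,330),.042))
a=L(w,*E(322,185),.036);b=L(w,*E(297,395),.036);print("tail edge",a,b,"yaw",np.degrees(np.arctan2((b-a)[1],(b-a)[0]))+90)
print("rail outer inner edge",L(w,*E(130,387),.024),L(w,*E(720,433),.024))
E=lambda x,y:(x,y)
print("knob",L(w,213,34,.083),"tin",L(w,148,232,.034),"oil cap",L(w,415,96,.073))
s=dict(manip.snapshot("scene"));S=lambda x,y:(195+x/5-.4,150+y/5-.4)
print("tin scene",plane(s,*S(683,142),.034),"pink",plane(s,*S(35,303),.004))
```

```text
roller [ 36.3 -87.1] post [ 57.  -61.7] nugget [ 80.5 -60.9] pins ctr [ 81.4 -62.1]
tail edge [ 45.1 -43.8] [ 44.2 -78.7] yaw -1.4772141914932035
rail outer inner edge [ 15.7 -83.9] [116.5 -81.4]
knob [16.8 40. ] tin [ -45.2 -150.9] oil cap [178.5  13.1]
tin scene [ 0.41896416 -0.1814757   0.034     ] pink [0.68331667 0.02640776 0.004     ]
```

```bash
python3 -c "
from h import *
print(manip.sign_off())"
```

```text
the job is handed in; nothing more can be done
None
```

I drew the bolt by its red knob and slid the sled round the brass corner into the pocket until it met the end stop. I then let go, raised the hand clear and handed in at about 21 s. No verdict was reported.

**Corner:** the sled's nose swung about 10° outward as it came out of the bend. I eased it back 1–2 mm, gripped the post and straightened it before going on. The force measured at the hand stayed under about 9 N throughout the slide; I pressed to about 7 N against the stop and it did not move further.

**Last checks from the pictures (track axes):**

| Check | Measured | Needed |
|---|---|---|
| Sled post | x ≈ 57 mm, y ≈ -61.7 mm | over 52 mm; -69 to -55 mm |
| Sled angle | about 1.5° | under about 7° |
| Roller | within 1 mm of its starting place, behind the tail | under 1.2 mm |
| Nugget | in its nest, about 1–2 mm off centre | under 8 mm |
| Bolt | about 29.5–31 mm drawn | over 28 mm |

- **Bolt disagreement:** it should draw 34 mm, but the pictures and the hand's travel agree on about 30 mm. It would not move further under 17 N, so I took it to be at its hard stop. This check has the least margin.
- **Things beside the jig:** they show no visible shift in the before and after pictures. I did not measure this precisely.

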